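# Weigh the empty spice shakers on the selector stand

### The arm

A 6-joint arm with a two-finger parallel gripper is mounted at the origin on the work surface. World frame = base frame: x ahead of the robot, y to its left, z up, the work surface at z = 0. Lengths are in m, angles in rad, forces in N, time in s.
With the tool pointing down it reaches from about 0.375 to 0.9 m from the base axis. Payload 3.1 kg.
Tool frame: the origin (TCP) lies at the very end of the fingers, on their centre line; the grasp point (between the pads) lies 19 mm behind it; z points along the fingers, y is the line along which they close (so a half turn about z gives the same grasp; the last joint's range is limited). The gripper opens to 85 mm and grips with 20 to 120 N. Pads are 22 mm wide; open, the fingers measure 114 mm over their backs; the gripper's body (76 mm by 85 mm) begins 54 mm behind the grasp point. The pads swing forward as they close: fully open they stand 13 mm farther back than shut.
Start: joints at [1.01, 0.527, 1.433, -0, 1.181, -0.178], TCP at [0.233, 0.58, 0.231] pointing down, gripper open.
Joint ranges: [-3.08, 3.08], [-0.75, 2.2], [0.22, 2.44], [-1.43, 4.57], [0, 2.65], [-2.85, 2.85]. Speed limits (rad/s): [2.79, 2.79, 3.14, 3.14, 3.14, 3.14].

### API

Orientations are given as a 3x3 rotation matrix whose columns are the frame's x, y, z axes.
In Python, from rig import observe, cams, workorder, nets gives the robot as it stands. The module is installed in compiled form; this text tells all that it offers.
- The arm moves only by the shell command python3 -m crank 'ROWS'. ROWS is JSON, a list that holds one entry, the list of rows, each a list of 5 numbers: the finger opening in mm, from 0 to 85.4, then the shift along the world's x, y, z in units of 500 mm (1.0 is 500 mm), then the turn about the world's z in units of 30 degrees (1.0 is 30 degrees). A call has 1 to 20 rows; each row shifts and turns the commanded pose from where the row before left it; what a row does not reach is not made up. A row lasts 1/12 s, in which the tool goes at most 41.7 mm and 7.16 degrees, less where a joint would pass 70% of its speed; a pose out of reach is approached as far as the arm can. A call with a number of a shift or a turn outside -1 to 1 is refused whole. A call with a gripper value outside its range is refused whole. The fingers move at their own pace and stop on an object; the grip force is fixed at half the most. Time passes only in rows, so rows that do not move let the fingers close. It gives the time, the measured TCP pose, the force, the opening and the grip force at its end, in the units of the state.
- observe(): the state, without advancing time (a new reading comes with each control period).
- cams.camera(name): name is "scene" or "top"; returns a dict with "img" (400x640x3 uint8, blue, green, red), "z_map" (400x640 float32, m along the optical axis (not along the pixel's ray), 0 where there is no reading), "camera_matrix" (3x3 intrinsics, pixels), "k1" (the pictures are not rectified: a ray, as slopes to the right and down, at radius r is drawn at 1 + k1 r^2 times it, then the intrinsics apply), "R" (3x3) and "t" (3): a world point X has camera coordinates R X + t. Camera axes: x right, y down, z forward; pixel columns grow to the right and rows downward; lengths in m; the calibration is good to about 2 mm. A picture is of the moment at which its call begins.
- workorder.sign_off(): hands the job in; it is judged then, once.
Trained networks look in a picture, given as the dict that the camera call returned (one of the last four; its "shot" number tells which), for a name from the list of things; names that differ only in an ending like _2 or _b are one class to them, and where a whole thing is asked for, a point or a joint stands for the part that bears it (a point fixed in the world has none). Each returns a list of dicts, best first, with "score" (0 to 1); they miss things now and then, are a little off and sometimes report something else, mostly with a low value. They report only what shows in the picture. A call takes as long as a camera call. They do not tell look-alikes from the thing itself.
- nets.spot_in(thing, picture): "bbox" ([left, top, right, bottom] in pixels, round what is visible of it).
- nets.masks_of(thing, picture): "mask" (400x640 bool, what is visible of it) and "bbox" ([left, top, right, bottom] in pixels, round what is visible of it).
- nets.spot_point(thing, picture): "at" ([column, row] in pixels: a listed point, or the origin of a listed thing).
The state is a dict: "clock": time; "qpos": joint angles; "qvel": joint speeds; "joint_torque": joint torques, N m; "eef_pos": TCP position; "tool_rot": TCP orientation; "wrist_force": force on the tool from outside, world axes, zero at the start; "moment": the same for the moment, N m; "finger_gap": finger opening in m; "grasp_force": force on a finger pad.
Only numpy, scipy, OpenCV 4.12 (cv2) and the standard library are available. Lean on these libraries where they do the work, as an engineer would, in place of code of your own. Each camera call takes 0.05 s, during which the arm holds its last target. There are 200 camera calls.

### The job

Weigh the empty spice shakers on the stand one after another, from the smallest to the largest: each goes upright, fully down, into its own pocket (smallest of the four sizes in the one-pip pocket, largest in the four-pip pocket; a missing size leaves its pocket empty), and the selector dial must be clicked round to point at that pocket while the shaker sits in it, before you bring any larger shaker to the stand. When the last one has been weighed, leave all the shakers in their pockets and turn the dial back to the off mark. Leave the two ramekins where they stand.

Things in the scene. Friction and masses are not known exactly. Their poses are not given: they have to be found in the camera images.
- shaker1: Empty glass spice shaker with a steel cap, the shortest and slimmest of four: a plain upright cylinder with a thick heavy base, 32 mm across and 76 mm tall, about 60 g. Origin: centre of its underside; z runs up its axis. It belongs in pocket 1. It may be absent. It starts upright in any slot of the rack.
- shaker2: Empty glass spice shaker with a steel cap, the second smallest of four: a plain upright cylinder with a thick heavy base, 38 mm across and 84 mm tall, about 80 g. Origin: centre of its underside; z runs up its axis. It belongs in pocket 2. It may be absent. It starts upright in any slot of the rack.
- shaker3: Empty glass spice shaker with a steel cap, the second largest of four: a plain upright cylinder with a thick heavy base, 44 mm across and 92 mm tall, about 100 g. Origin: centre of its underside; z runs up its axis. It belongs in pocket 3. It may be absent. It starts upright in any slot of the rack.
- shaker4: Empty glass spice shaker with a steel cap, the tallest and widest of four: a plain upright cylinder with a thick heavy base, 50 mm across and 100 mm tall, about 130 g. Origin: centre of its underside; z runs up its axis. It belongs in pocket 4. It may be absent. It starts upright in any slot of the rack.
- rack: White plastic spice rack, fixed: an open tray 68 mm by 268 mm and 38 mm high, four slots in a row along its y axis, 66 mm apart (slot centres at y = -99, -33, 33 and 99 mm), walls and slot floor 3 mm thick. Origin: centre of its underside. The shakers stick out of it and can be gripped by the top from above.
- stand: Weighing stand, fixed: a grey slab 14 mm thick (x from -50 to 140 mm, y from -130 to 130 mm) with a steel pedestal (68 mm across, top 38 mm above the table) that carries the selector dial, and four white round pockets in an arc, 105 mm from the dial's axis. Origin: on the dial's axis at table level; z up. In this frame the pockets lie at 60, 20, -20 and -60 degrees from x (counter-clockwise positive, seen from above) for pockets 1 to 4, the off mark at 100 degrees.
- pocket1 (a point): Centre of the floor of pocket 1, 14 mm above the table; the pocket is told by one raised black pip on the slab between it and the dial. Round, 37 mm across inside (5 mm more than its shaker), 34 mm deep, wall 4 mm. Axes parallel to the stand's.
- pocket2 (a point): Centre of the floor of pocket 2, 14 mm above the table; the pocket is told by two raised black pips on the slab between it and the dial. Round, 43 mm across inside (5 mm more than its shaker), 34 mm deep, wall 4 mm. Axes parallel to the stand's.
- pocket3 (a point): Centre of the floor of pocket 3, 14 mm above the table; the pocket is told by three raised black pips on the slab between it and the dial. Round, 49 mm across inside (5 mm more than its shaker), 34 mm deep, wall 4 mm. Axes parallel to the stand's.
- pocket4 (a point): Centre of the floor of pocket 4, 14 mm above the table; the pocket is told by four raised black pips on the slab between it and the dial. Round, 55 mm across inside (5 mm more than its shaker), 34 mm deep, wall 4 mm. Axes parallel to the stand's.
- off_mark (a point): The off mark: a raised black bar (22 mm by 6 mm) on the stand's slab, 56 mm from the dial's axis, beside pocket 1 on the side away from pocket 2. There is no pocket there.
- dial_grip (a point): On the dial's axis, 68 mm above the table, where to grip it: a black upright bar 44 mm long (along this point's x axis), 14 mm thick and 38 mm tall (from 44 to 82 mm above the table) on a disc 46 mm across. x is the way the dial points: towards the end of the bar that carries the white line. It turns with the dial.
- dial (a joint): Angle of the selector dial in rad, growing clockwise seen from above. It clicks into five detents 0.698 rad (40 degrees) apart: 0 off mark, 0.698 pocket 1, 1.396 pocket 2, 2.094 pocket 3, 2.793 pocket 4; stops just beyond both ends. Takes about 0.04 N m to turn over a click; let go between two marks it springs into the nearer one.
- ramekin1: Bystander: white ramekin, 80 mm across, 45 mm high. Origin: centre of its underside.
- ramekin2: Bystander: a second ramekin, the same.
Not all that is in view belongs to the job. What is shaped like the shaker2 but purple is not meant. What is shaped like the shaker4 but blue is not meant.

How it is judged:
By the outcome, as a careful person would: the job done as asked, in the order asked, and still so for the second after the job is handed in, with the robot touching nothing.
Of shaker1, shaker2, shaker3, shaker4 only 3 to 4 are there at a start; the rules pass over those that are not, and their reading is None.
At some moment in a run one of shaker1, shaker2, shaker3, shaker4 may be knocked a few centimetres aside while the robot is not near it.
It also fails if it takes over 210 s, if anything falls off the work surface, if the arm or the gripper's body presses on something with over 40 N, if the wrist force passes 120 N, or if a joint passes its speed limit or range.

## Working session

There is one attempt and no reset: what is moved stays moved. The work goes in short steps, Python scripts to look and compute and a shell command to move; the robot and the scene stay as the last step left them, time stands still between calls to the robot, and variables do not carry over. Pictures are saved under pics/ and viewed, at most 14 in all, crops included, and the job is handed in when it is done.

```bash
mkdir -p pics; cat > h.py <<'E'
import numpy as np, cv2
from rig import observe, cams, workorder, nets
def pt(c,u,v,z=None):
    """pixel -> world; by depth map, or intersect plane z"""
    K=c["camera_matrix"]; x=(u-K[0,2])/K[0,0]; y=(v-K[1,2])/K[1,1]
    rd=np.hypot(x,y); r=rd
    for _ in range(20): r=rd/(1+c["k1"]*r*r)
    s=r/rd if rd>0 else 1
    d=np.array([x*s,y*s,1.]); R=np.array(c["R"]); t=np.array(c["t"])
    if z is None:
        Z=c["z_map"][int(round(v)),int(round(u))]; return R.T@(d*Z-t)
    o=-R.T@t; w=R.T@d
    return o+w*(z-o[2])/w[2]
def proj(c,X):
    p=np.array(c["R"])@np.array(X)+c["t"]; x,y=p[:2]/p[2]; f=1+c["k1"]*(x*x+y*y)
    K=c["camera_matrix"]; return K[0,0]*x*f+K[0,2],K[1,1]*y*f+K[1,2]
def cloud(c,mask=None):
    K=c["camera_matrix"]; Z=c["z_map"]; v,u=np.nonzero((Z>0)&(mask if mask is not None else True))
    dc=np.array([c["k1"],0,0,0,0],float)
    n=cv2.undistortPoints(np.stack([u,v],1).astype(float)[:,None],np.array(K,float),dc)[:,0]
    P=np.c_[n,np.ones(len(n))]*Z[v,u][:,None]
    return (P-c["t"])@np.array(c["R"]), u, v
E
python3 - <<'E'
from h import *
o=observe(); print(o["clock"],o["eef_pos"],o["finger_gap"])
for n in("scene","top"):
    c=cams.camera(n); cv2.imwrite(f"pics/{n}0.png",c["img"])
    print(n,"cam at",-np.array(c["R"]).T@c["t"],c["k1"])
    for th in["shaker1","shaker2","shaker3","shaker4","rack","stand","ramekin1","dial"]:
        print(th,[(round(d["score"],2),np.round(d["bbox"]).astype(int).tolist()) for d in nets.spot_in(th,c)[:4]])
    for th in["pocket1","pocket2","pocket3","pocket4","off_mark","dial_grip","stand","rack"]:
        print(th,[(round(d["score"],2),np.round(d["at"]).tolist()) for d in nets.spot_point(th,c)[:2]])
E
```

```text
0.0 [0.23304177 0.57915129 0.23032496] 0.08544347225734032
scene cam at [0.97258219 0.32644195 0.84313206] -0.05345334235670851
shaker1 [(0.93, [273, 133, 289, 171]), (0.8, [258, 129, 272, 162]), (0.77, [293, 158, 309, 182]), (0.69, [299, 112, 316, 151])]
shaker2 [(0.93, [273, 133, 289, 171]), (0.8, [258, 129, 272, 162]), (0.77, [293, 158, 309, 182]), (0.69, [299, 112, 316, 151])]
shaker3 [(0.93, [273, 133, 289, 171]), (0.8, [258, 129, 272, 162]), (0.77, [293, 158, 309, 182]), (0.69, [299, 112, 316, 151])]
shaker4 [(0.93, [273, 133, 289, 171]), (0.8, [258, 129, 272, 162]), (0.77, [293, 158, 309, 182]), (0.69, [299, 112, 316, 151])]
rack [(0.92, [231, 128, 322, 194])]
stand [(0.57, [323, 222, 459, 338])]
ramekin1 [(0.69, [360, 160, 389, 193]), (0.65, [259, 230, 297, 263])]
dial [(0.55, [390, 235, 413, 265])]
pocket1 [(0.97, [426.0, 294.0]), (0.94, [397.0, 300.0])]
pocket2 [(0.97, [426.0, 294.0]), (0.94, [397.0, 300.0])]
pocket3 [(0.97, [426.0, 294.0]), (0.94, [397.0, 300.0])]
pocket4 [(0.97, [426.0, 294.0]), (0.94, [397.0, 300.0])]
off_mark []
dial_grip [(0.79, [405.0, 246.0])]
stand 
[... 585 characters left out ...]
5, 207, 449, 224]), (0.69, [400, 210, 427, 227]), (0.64, [356, 215, 369, 232])]
rack [(0.75, [349, 204, 452, 236])]
stand [(0.75, [181, 163, 287, 246])]
ramekin1 [(0.85, [291, 260, 323, 291]), (0.73, [302, 137, 335, 163]), (0.27, [426, 211, 450, 224])]
dial [(0.56, [223, 207, 239, 227]), (0.53, [182, 163, 285, 244])]
pocket1 [(0.74, [265.0, 194.0]), (0.56, [218.0, 184.0])]
pocket2 [(0.74, [265.0, 194.0]), (0.56, [218.0, 184.0])]
pocket3 [(0.74, [265.0, 194.0]), (0.56, [218.0, 184.0])]
pocket4 [(0.74, [265.0, 194.0]), (0.56, [218.0, 184.0])]
off_mark [(0.67, [213.0, 226.0])]
dial_grip [(0.61, [228.0, 218.0])]
stand [(0.78, [234.0, 219.0])]
rack [(0.89, [396.0, 221.0]), (0.39, [216.0, 188.0])]
```

```bash
python3 - <<'E'
import cv2,numpy as np
s=cv2.imread("pics/scene0.png");t=cv2.imread("pics/top0.png")
a=cv2.resize(s[100:350,220:480],None,fx=3,fy=3)[:, :780]
b=cv2.resize(t[130:300,170:470],None,fx=2.6,fy=2.6)
cv2.imwrite("pics/a.png",cv2.resize(s[100:350,220:480],(624,600),interpolation=cv2.INTER_CUBIC)); cv2.imwrite("pics/b.png",b)
E
```

```text
(no output)
```

View pics/a.png

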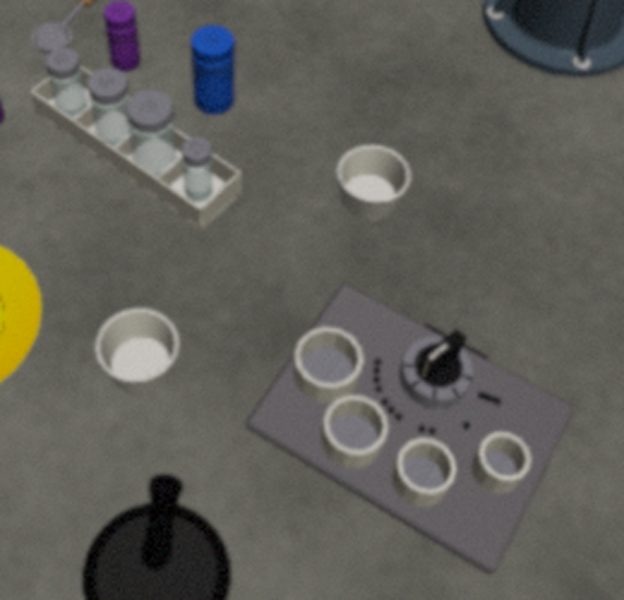

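View pics/b.png

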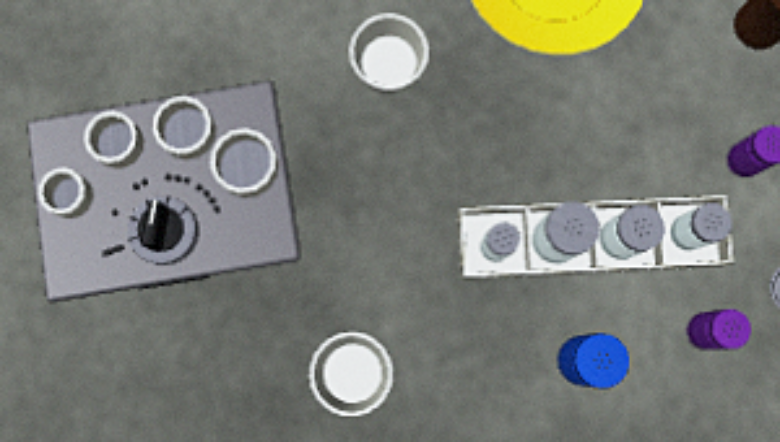

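The scene crop shows the rack with four glass shakers (top crop, left to right: the smallest at 500,240, the largest at 570,228, then 640,227 and 710,222). The blue (595,360) and purple (720,330 and 755,150) look-alikes stand outside the rack. The stand's pockets are at about (62,190), (110,137), (182,125) and (243,160). The dial's white line points roughly up in the image, not at the off mark. I'll measure next.

```bash
cat > m.py <<'E'
from h import *
from scipy.optimize import least_squares
from scipy.ndimage import label
ANG=np.radians([60,20,-20,-60])
def caps(c, lo=.07, hi=.125):
    P,u,v=cloud(c); m=np.zeros((400,640),bool)
    k=(P[:,2]>lo)&(P[:,2]<hi); I=np.full((400,640),-1); I[v,u]=np.arange(len(u)); m[v[k],u[k]]=1
    L,n=label(m); out=[]
    for i in range(1,n+1):
        a=L==i
        if a.sum()<25: continue
        Q=P[I[a]]; zt=np.percentile(Q[:,2],90); T=Q[Q[:,2]>zt-.008]
        (cx,cy),r=cv2.minEnclosingCircle((T[:,:2]*1000).astype(np.float32))
        out.append((np.round(T[:,:2].mean(0),4),round(zt,4),round(2*r,1),np.round([cx,cy],1),c["img"][a].mean(0).round(),(int(np.nonzero(a)[1].mean()),int(np.nonzero(a)[0].mean()))))
    return out
def stand(c, verbose=True):
    out=[]
    for d in nets.spot_point("pocket1",c):
        if d["score"]>.2: out.append((round(d["score"],2),d["at"],pt(c,*d["at"],z=.014)[:2].round(4)))
    return out
E
python3 - <<'E'
from m import *
for n in("top","scene"):
    c=cams.camera(n); print(n)
    for o in caps(c): print(*o)
    for o in stand(c): print(*o)
    for th,z in[("rack",0),("stand",0),("dial_grip",.068),("off_mark",.014),("ramekin1",0)]:
        print(th,[(round(d["score"],2),np.round(d["at"]),pt(c,*d["at"],z=z)[:2].round(4)) for d in nets.spot_point(th,c)[:2]])
    # white rims
    P,u,v=cloud(c); col=c["img"][v,u].astype(int)
    k=(P[:,2]>.03)&(P[:,2]<.06)&(col.min(1)>150)
    m=np.zeros((400,640),np.uint8); m[v[k],u[k]]=1
    I=np.full((400,640),-1); I[v,u]=np.arange(len(u))
    L,N=label(m)
    for i in range(1,N+1):
        a=L==i
        if a.sum()<25: continue
        Q=np.array([pt(c,uu,vv,z=.048)[:2] for vv,uu in zip(*np.nonzero(a))])
        f=least_squares(lambda p:np.hypot(*(Q-p[:2]).T)-p[2],[*Q.mean(0),.025],loss="soft_l1",f_scale=.002)
        print("ring",a.sum(),f.x.round(4),"zmed",np.median(P[I[a]][:,2]).round(4))
E
```

```text
top
[0.8689 0.1451] 0.0879 120.3 [869.6 144.8] [32. 31. 30.] (250, 92)
[0.7625 0.5902] 0.1212 141.3 [781. 620.] [ 33.  57. 117.] (76, 129)
[ 0.7638 -0.4213] 0.1139 42.1 [ 773.  -429.2] [15. 25. 45.] (471, 130)
[ 0.6252 -0.4042] 0.0865 37.9 [ 625.9 -405.3] [152.  44. 106.] (465, 185)
[0.5534 0.5121] 0.1016 65.1 [553.  513.4] [139. 129. 125.] (100, 211)
[0.545  0.1893] 0.0842 44.3 [545.9 189.6] [54. 53. 52.] (228, 215)
[ 0.5413 -0.2039] 0.1048 49.4 [ 541.7 -204.1] [154. 142. 138.] (388, 217)
[ 0.5494 -0.3406] 0.0891 37.3 [ 549.4 -341.9] [147. 134. 131.] (442, 215)
[ 0.5019 -0.5968] 0.123 123.5 [ 500.8 -600. ] [70. 64. 63.] (548, 234)
[ 0.5428 -0.2709] 0.0969 44.0 [ 543.6 -271.5] [155. 142. 138.] (415, 217)
[ 0.5339 -0.1428] 0.0811 30.7 [ 534.1 -142.3] [155. 141. 138.] (363, 221)
[0.3362 0.5991] 0.1202 340.0 [321.8 663.9] [ 49.  77. 100.] (55, 303)
[ 0.4482 -0.3542] 0.0858 38.8 [ 448.2 -354.8] [153.  45. 107.] (449, 256)
[ 0.4197 -0.2288] 0.1014 49.7 [ 419.9 -229.2] [197.  78.  25.] (400, 268)
0.73 [197.4, 203.4] [0.586 0.288]
0.61 [216.9, 187.2] [0.6301 0.2381]
0.61 [241.3, 177.9] [0.6
[... 2548 characters left out ...]
, array([0.6617, 0.2506]))]
off_mark [(0.73, array([423., 261.]), array([0.518, 0.234]))]
ramekin1 [(0.71, array([277., 253.]), array([ 0.7315, -0.0363])), (0.62, array([376., 182.]), array([0.404 , 0.0036]))]
ring 34 [ 0.5623 -0.322   0.0075] zmed 0.041
ring 55 [ 0.5567 -0.2534  0.0091] zmed 0.0432
ring 66 [ 0.5553 -0.1856  0.0097] zmed 0.0443
ring 36 [ 0.5435 -0.1308  0.0076] zmed 0.0427
ring 43 [ 0.7292 -0.0319  0.0382] zmed 0.0444
ring 33 [0.6132 0.1057 0.0318] zmed 0.0476
ring 30 [ 0.7302 -0.0317  0.0354] zmed 0.0445
ring 39 [0.6494 0.1704 0.0267] zmed 0.0471
ring 32 [0.6495 0.1687 0.028 ] zmed 0.0468
ring 73 [0.5812 0.2871 0.0206] zmed 0.0475
ring 105 [0.6364 0.241  0.0236] zmed 0.0478
```

```bash
python3 - <<'E'
from m import *
Q=np.array([[.5816,.2880],[.6367,.2420],[.6492,.1710],[.6132,.1078]])
f=least_squares(lambda p:(p[:2]+.105*np.c_[np.cos(ANG+p[2]),np.sin(ANG+p[2])]-Q).ravel(),[.545,.19,.7])
S=f.x; print("stand",S[:2].round(4),np.degrees(S[2]).round(1),"res mm",(f.fun*1000).round(1))
np.save("S.npy",S)
print("pockets",(S[:2]+.105*np.c_[np.cos(ANG+S[2]),np.sin(ANG+S[2])]).round(4).tolist())
d=lambda w:np.degrees(S[2])+100-40*w
print("dial yaw per detent",[round(d(i),1) for i in range(5)])
for n in("top","scene"):
    c=cams.camera(n); P,u,v=cloud(c)
    k=(np.hypot(*(P[:,:2]-S[:2]).T)<.03)&(P[:,2]>.07); T=P[k]
    col=c["img"][v[k],u[k]].mean(1); q=T[:,:2]-T[:,:2].mean(0)
    w,V=np.linalg.eigh(q.T@q); a=V[:,1]; print(n,k.sum(),"bar axis",np.degrees(np.arctan2(a[1],a[0])).round(1),"ctr",T.mean(0).round(4), "white pts",(T[col>110][:,:2]-S[:2]).mean(0).round(4),(col>110).sum())
o=observe(); print(o["tool_rot"].round(3),o["qpos"].round(3))
E
```

```text
stand [0.5457 0.189 ] 10.0 res mm [ 0.  -0.3 -0.  -0.4 -0.  -0.1  0.1  0.8]
pockets [[0.5816, 0.2877], [0.6367, 0.2416], [0.6492, 0.1709], [0.6133, 0.1086]]
dial yaw per detent [np.float64(110.0), np.float64(70.0), np.float64(30.0), np.float64(-10.0), np.float64(-50.0)]
top 116 bar axis 171.2 ctr [0.5453 0.1887 0.0809] white pts [ 0.0104 -0.0006] 14
scene 135 bar axis 172.1 ctr [0.5493 0.1891 0.0794] white pts [ 0.0112 -0.0024] 17
[[-0.928  0.373  0.   ]
 [ 0.373  0.928  0.   ]
 [-0.     0.    -1.   ]] [ 1.009  0.527  1.433  0.     1.181 -0.179]
```

```bash
python3 -m crank '[[[60,0.03,-0.072,0,-0.1135],[60,0.03,-0.072,0,-0.1135],[60,0.03,-0.072,0,-0.1135],[60,0.03,-0.072,0,-0.1135],[60,0.03,-0.072,0,-0.1135],[60,0.03,-0.072,0,-0.1135],[60,0.03,-0.072,0,-0.1135],[60,0.03,-0.072,0,-0.1135],[60,0.03,-0.072,0,-0.1135],[60,0.03,-0.072,0,-0.1135],[60,0.03,-0.072,0,-0.1135],[60,0.03,-0.072,0,-0.1135],[60,0.03,-0.072,0,-0.1135],[60,0.03,-0.072,0,-0.1135],[60,0.03,-0.072,0,-0.1135],[60,0.03,-0.072,0,-0.1135],[60,0.03,-0.072,0,-0.1135],[60,0.03,-0.072,0,-0.1135],[60,0.03,-0.072,0,-0.1135],[60,0.03,-0.072,0,-0.1135]]]'
cat >> m.py <<'E'
def look():
    """tool state and cap positions now"""
    o=observe(); R=o["tool_rot"]; print("t",round(o["clock"],2),"tcp",o["eef_pos"].round(4),"yang",np.degrees(np.arctan2(R[1,1],R[0,1])).round(1),"gap",round(o["finger_gap"],4),"F",o["wrist_force"].round(1),"gf",np.round(o["grasp_force"],1),"q6",o["qpos"][5].round(2))
    return o
def show(n="top"):
    c=cams.camera(n)
    for q in caps(c):
        if 0.38<q[0][0]<.72 and -.42<q[0][1]<.35: print(n,*q[:4],q[5])
    S=np.load("S.npy"); P,u,v=cloud(c); k=(np.hypot(*(P[:,:2]-S[:2]).T)<.03)&(P[:,2]>.07)&(P[:,2]<.09); T=P[k]
    if len(T)>30:
        q=T[:,:2]-T[:,:2].mean(0); a=np.linalg.eigh(q.T@q)[1][:,1]; b=c["img"][v[k],u[k]].mean(1)>110
        w=(T[b][:,:2]-S[:2]).mean(0) if b.any() else a
        a=a*np.sign(a@w); print("dial yaw",np.degrees(np.arctan2(a[1],a[0])).round(1),"white",b.sum())
    return c
E
python3 -c "
from m import *
look();show();show('scene')"
```

```text
clock: 4.17
eef_pos: [0.5339, -0.1423, 0.2315]
tool_rot: [[0.004, 1.0, 0.0], [1.0, -0.004, -0.0], [-0.0, 0.0, -1.0]]
wrist_force: [0.6, 0.4, -0.0]
finger_gap: 0.0601
grasp_force: 0.0
t 4.17 tcp [ 0.5339 -0.1423  0.2315] yang -0.2 gap 0.0601 F [ 0.6  0.4 -0. ] gf 0.0 q6 -0.46
top [ 0.6253 -0.4044] 0.0859 38.8 [ 626.7 -405.8] (465, 185)
top [0.546 0.189] 0.0841 43.9 [545.8 189.6] (228, 215)
top [ 0.5468 -0.3477] 0.0894 37.4 [ 548.3 -344.2] (446, 215)
top [ 0.5336 -0.1404] 0.0814 30.7 [ 534.2 -141.9] (362, 221)
top [ 0.5284 -0.2118] 0.1046 41.0 [ 533.2 -209.8] (392, 223)
top [ 0.5348 -0.2551] 0.0959 18.3 [ 534.4 -254.4] (408, 220)
top [ 0.4483 -0.3541] 0.0855 38.1 [ 448.5 -354.6] (449, 256)
dial yaw -8.1 white 17
scene [ 0.4597 -0.3592] 0.0847 31.9 [ 457.3 -359. ] (266, 106)
scene [ 0.4228 -0.2295] 0.1004 51.7 [ 420.  -230.8] (308, 119)
scene [ 0.5512 -0.3409] 0.0879 42.5 [ 551.6 -341.8] (245, 126)
scene [ 0.6285 -0.4052] 0.0856 39.1 [ 627.7 -407.9] (208, 129)
scene [ 0.5438 -0.2167] 0.1028 110.5 [ 544.6 -236.6] (275, 143)
scene [ 0.5377 -0.1446] 0.0794 32.4 [ 535.8 -146. ] (300, 162)
scene [0.5483 0.1889] 0.0821 45.6 [547.3 188.9] (404, 245)
dial yaw -8.2 white 18
```

Candidates for the shakers, in top pixels: the caps at (363,221), (388,217), (415,217) and (442,215) are grey on glass in the rack. Their diameters are 31, 49, 44 and 37 mm and their tops 81, 105, 97 and 89 mm, so they are shakers 1, 4, 3 and 2. Blue (400,268) and purple (449,256; 465,185) are the wrong colour and stand outside the rack, as the enlarged crops above confirmed. I'm taking shaker1 first.

```bash
python3 -m crank '[[[60,0,0,-0.05,0],[60,0,0,-0.06,0],[60,0,0,-0.06,0],[60,0,0,-0.06,0],[60,0,0,-0.06,0],[60,0,0,-0.04,0],[60,0,0,-0.033,0],[60,0,0,0,0],[20,0,0,0,0],[20,0,0,0,0],[20,0,0,0,0],[20,0,0,0,0],[20,0,0,0,0],[20,0,0,0,0],[20,0,0,0,0],[20,0,0,0,0]]]'
```

```text
clock: 5.6
eef_pos: [0.5343, -0.1406, 0.0511]
tool_rot: [[0.001, 1.0, 0.002], [1.0, -0.001, -0.001], [-0.001, 0.002, -1.0]]
wrist_force: [-0.9, 0.2, 7.1]
finger_gap: 0.0305
grasp_force: 59.6
```

```bash
python3 -m crank '[[[20,0,0,0.04,0],[20,0,0,0.06,0],[20,0,0,0.06,0],[20,0,0,0.06,0],[20,0,0,0.06,0],[20,0,0,0,0]]]' && python3 -m crank '[[[20,0.006,0.056,0,0.16],[20,0.006,0.056,0,0.16],[20,0.006,0.056,0,0.16],[20,0.006,0.056,0,0.16],[20,0.006,0.056,0,0.16],[20,0.006,0.056,0,0.16],[20,0.006,0.056,0,0.16],[20,0.006,0.056,0,0.16],[20,0.006,0.056,0,0.16],[20,0.006,0.056,0,0.16],[20,0.006,0.056,0,0.16],[20,0.006,0.056,0,0.16],[20,0.006,0.056,0,0.16],[20,0.006,0.056,0,0.16],[20,0.006,0.056,0,0.093],[20,0,0,0,0],[20,0,0,0,0]]]'
cat >> m.py <<'E'
def held(c,xy,r=.05,lo=.09,hi=.2,save=None):
    """axis of the held glass under the tool: points in the camera view between heights lo..hi near xy"""
    P,u,v=cloud(c); k=(np.hypot(*(P[:,:2]-xy).T)<r)&(P[:,2]>lo)&(P[:,2]<hi); T=P[k]
    for a in np.arange(lo,hi,.012):
        s=T[(T[:,2]>=a)&(T[:,2]<a+.012)]
        if len(s)>5: print(round(a+.006,3),len(s),"mean",s[:,:2].mean(0).round(4),"min",s[:,:2].min(0).round(4),"max",s[:,:2].max(0).round(4))
    if save:
        p,q=proj(c,[*xy,.1]); p,q=int(p),int(q); cv2.imwrite(save,cv2.resize(c["img"][max(q-75,0):q+75,max(p-95,0):p+95],None,fx=4,fy=4,interpolation=cv2.INTER_CUBIC))
E
python3 -c "
from m import *
o=look()
c=cams.camera('scene'); held(c,o['eef_pos'][:2],save='pics/h1.png')"
```

```text
clock: 6.1
eef_pos: [0.5368, -0.1418, 0.1958]
tool_rot: [[0.0, 1.0, 0.011], [1.0, -0.0, -0.005], [-0.005, 0.011, -1.0]]
wrist_force: [0.8, -0.4, -1.2]
finger_gap: 0.0306
grasp_force: 59.5
clock: 7.52
eef_pos: [0.5776, 0.281, 0.1888]
tool_rot: [[-0.94, 0.34, -0.001], [0.34, 0.94, -0.001], [0.001, -0.001, -1.0]]
wrist_force: [-0.8, -0.6, -0.5]
finger_gap: 0.0305
grasp_force: 59.5
t 7.52 tcp [0.5776 0.281  0.1888] yang 70.1 gap 0.0305 F [-0.8 -0.6 -0.5] gf 59.5 q6 -0.94
0.144 34 mean [0.594  0.2793] min [0.5823 0.2636] max [0.598  0.2943]
0.156 55 mean [0.5943 0.2797] min [0.5826 0.2625] max [0.5983 0.2944]
0.168 53 mean [0.5943 0.28  ] min [0.5848 0.264 ] max [0.5987 0.2941]
0.18 51 mean [0.5949 0.2788] min [0.5872 0.2635] max [0.5986 0.2935]
0.192 76 mean [0.5937 0.278 ] min [0.5765 0.2543] max [0.599 0.303]
0.204 17 mean [0.5906 0.2815] min [0.5739 0.2521] max [0.5979 0.3063]
```

View pics/h1.png

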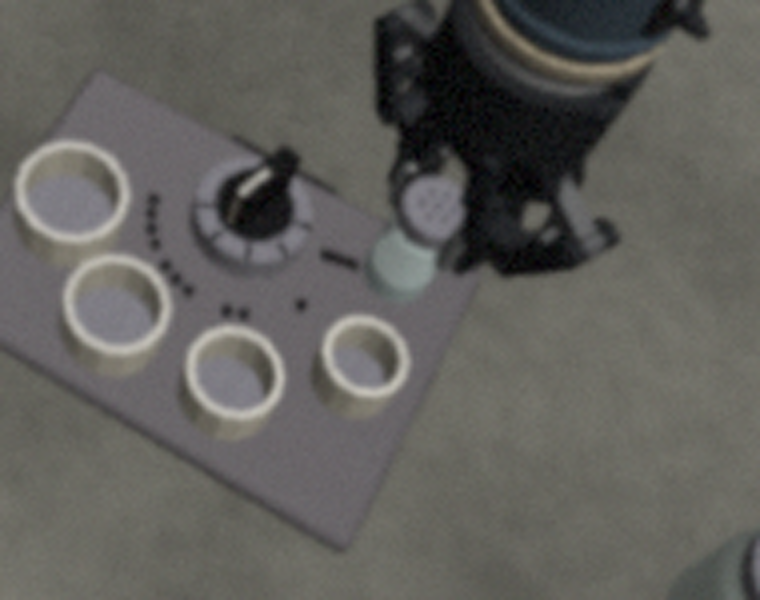

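The picture shows shaker1 hanging upright, cap at (432,210), above and short of pocket 1 (365,355). I'm closing in.

```bash
python3 -m crank '[[[20,0.0025,0.007,-0.04,0],[20,0.0025,0.007,-0.04,0],[20,0,0,-0.04,0],[20,0,0,-0.02,0],[20,0,0,0,0],[20,0,0,0,0]]]'
cat >> m.py <<'E'
def cyl(c,xy,r,lo,hi):
    """axis (x,y at mid height) and tilt of a cylinder of radius r seen in c"""
    P,u,v=cloud(c); k=(np.hypot(*(P[:,:2]-xy).T)<r+.015)&(P[:,2]>lo)&(P[:,2]<hi); T=P[k]; m=(lo+hi)/2
    f=least_squares(lambda p:np.hypot(T[:,0]-p[0]-p[2]*(T[:,2]-m),T[:,1]-p[1]-p[3]*(T[:,2]-m))-r,[*xy,0,0],loss="soft_l1",f_scale=.001)
    print("cyl",len(T),f.x[:2].round(4),"tilt",f.x[2:].round(3),"rms mm",np.sqrt(np.mean(f.fun**2)).round(5)*1000); return f.x
E
python3 -c "
from m import *
o=look(); xy=o['eef_pos'][:2]; z=o['eef_pos'][2]
for n in('scene','top'): c=cams.camera(n); cyl(c,xy,.016,z-.04,z-.006)
c=cams.camera('scene')
for d in nets.masks_of('shaker1',c)[:6]: 
  b=d['bbox']; print(round(d['score'],2),np.round(b))
cx,cy=proj(c,[.5816,.2877,.048]);print(cx,cy)
"
```

```text
clock: 8.07
eef_pos: [0.5807, 0.2856, 0.1194]
tool_rot: [[-0.939, 0.344, -0.002], [0.344, 0.939, -0.001], [0.001, -0.001, -1.0]]
wrist_force: [1.1, -0.3, -0.1]
finger_gap: 0.0304
grasp_force: 59.5
t 8.07 tcp [0.5807 0.2856 0.1194] yang 69.9 gap 0.0304 F [ 1.1 -0.3 -0.1] gf 59.5 q6 -0.93
cyl 118 [0.5852 0.2832] tilt [-0.003  0.009] rms mm 0.46
cyl 5 [0.5881 0.2845] tilt [-0.022 -0.001] rms mm 0.08
0.78 [269. 138. 291. 172.]
0.77 [301. 112. 317. 151.]
0.74 [263. 103. 278. 134.]
0.69 [239. 118. 256. 148.]
0.68 [204. 122. 224. 152.]
0.64 [260. 130. 273. 161.]
430.248738687039 289.7014027807906
```

```bash
python3 -m crank '[[[20,-0.001,0.006,0,0],[20,0,0,-0.02,0],[20,0,0,-0.02,0],[20,0,0,-0.02,0],[20,0,0,-0.01,0],[20,0,0,0,0],[20,0,0,0,0]]]'; python3 -c "
from m import *
look()"
```

```text
clock: 8.85
eef_pos: [0.5796, 0.2894, 0.0932]
tool_rot: [[-0.94, 0.342, 0.0], [0.342, 0.94, -0.002], [-0.001, -0.001, -1.0]]
wrist_force: [-15.1, -6.4, 47.3]
finger_gap: 0.0305
grasp_force: 67.7
t 8.85 tcp [0.5796 0.2894 0.0932] yang 70.0 gap 0.0305 F [-15.1  -6.4  47.3] gf 67.7 q6 -0.93
```

```bash
python3 -m crank '[[[20,0,0,0.03,0],[20,0,0,0.03,0],[20,0,0,0.02,0],[20,0,0,0,0],[20,0,0,0,0]]]'; python3 -c "
from m import *
o=look(); xy=o['eef_pos'][:2]; z=o['eef_pos'][2]
c=cams.camera('scene'); cyl(c,xy+[.004,-.002],.016,z-.04,z-.006)
for X,r,lo,hi in(([.5415,-.204],.025,.05,.09),([.543,-.271],.022,.05,.08),([.5495,-.341],.019,.05,.075),([.4199,-.229],.025,.02,.08)): print(X,r);cyl(c,np.array(X),r,lo,hi)
held(c,xy,save='pics/h2.png')
"
```

```text
clock: 9.27
eef_pos: [0.5803, 0.2897, 0.1243]
tool_rot: [[-0.939, 0.343, -0.0], [0.343, 0.939, -0.0], [0.0, -0.0, -1.0]]
wrist_force: [-0.5, 0.1, -1.5]
finger_gap: 0.0305
grasp_force: 62.3
t 9.27 tcp [0.5803 0.2897 0.1243] yang 70.0 gap 0.0305 F [-0.5  0.1 -1.5] gf 62.3 q6 -0.93
cyl 131 [0.5857 0.2881] tilt [-0.028  0.007] rms mm 0.5599999999999999
[0.5415, -0.204] 0.025
cyl 183 [ 0.5408 -0.2069] tilt [-0.014 -0.02 ] rms mm 1.22
[0.543, -0.271] 0.022
cyl 119 [ 0.5424 -0.2733] tilt [-0.018 -0.05 ] rms mm 1.22
[0.5495, -0.341] 0.019
cyl 90 [ 0.5489 -0.3437] tilt [-0.023 -0.04 ] rms mm 1.4300000000000002
[0.4199, -0.229] 0.025
cyl 249 [ 0.4202 -0.2325] tilt [-0.029  0.017] rms mm 1.45
0.096 45 mean [0.5986 0.2892] min [0.5889 0.2726] max [0.6032 0.3037]
0.108 46 mean [0.5983 0.2886] min [0.5868 0.2719] max [0.6029 0.3032]
0.12 46 mean [0.5986 0.289 ] min [0.5923 0.2734] max [0.6019 0.3027]
0.132 83 mean [0.5952 0.2882] min [0.5775 0.2614] max [0.6019 0.3179]
0.144 85 mean [0.5932 0.2898] min [0.5663 0.2604] max [0.6009 0.3169]
0.156 220 mean [0.5868 0.2861] min [0.567  0.2605] max [0.6012 0.3142]
0.168 73 mean [0.5879 0.2841] min [0.5682 0.2439] max [0.609 0.329]
0.18 206 mean [0.5868 0.2922] min [0.5582 0.2414] max [0.6095 0.3306]
0.192 101 mean [0.5908 0.2853] min [0.5628 0.2402] max [0.6095 0.3301]
0.204 28 mean [0.5871 0.2733] min [0.5635 0.2404] max [0.6093 0.3304]
```

View pics/h2.png

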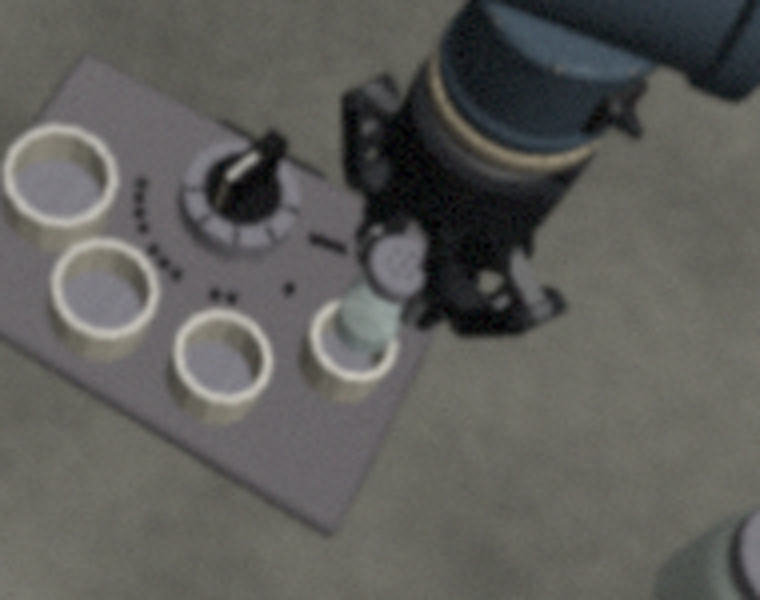

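The picture shows the glass over pocket 1's rim but sitting to the +x side, as the reaction force says. I'll shift about 3.5 mm in -x and retry.

```bash
python3 -m crank '[[[20,-0.007,-0.001,0,0],[20,0,0,-0.02,0],[20,0,0,-0.02,0],[20,0,0,-0.02,0],[20,0,0,-0.01,0],[20,0,0,0,0]]]'; python3 -c "
from m import *
look()"
```

```text
clock: 9.82
eef_pos: [0.5754, 0.2887, 0.0871]
tool_rot: [[-0.939, 0.343, -0.005], [0.343, 0.939, -0.001], [0.004, -0.003, -1.0]]
wrist_force: [0.0, -0.5, -1.8]
finger_gap: 0.0304
grasp_force: 62.3
t 9.82 tcp [0.5754 0.2887 0.0871] yang 70.0 gap 0.0304 F [ 0.  -0.5 -1.8] gf 62.3 q6 -0.93
```

```bash
python3 -m crank '[[[20,0,0,-0.02,0],[20,0,0,-0.016,0],[20,0,0,-0.01,0],[20,0,0,0,0],[20,0,0,0,0]]]'; python3 -c "
from m import *
look()"
```

```text
clock: 10.23
eef_pos: [0.577, 0.2893, 0.0664]
tool_rot: [[-0.939, 0.343, -0.0], [0.343, 0.939, -0.0], [0.0, -0.0, -1.0]]
wrist_force: [-0.4, 0.6, -0.3]
finger_gap: 0.0303
grasp_force: 62.3
t 10.23 tcp [0.577  0.2893 0.0664] yang 70.0 gap 0.0303 F [-0.4  0.6 -0.3] gf 62.3 q6 -0.93
```

```bash
python3 -m crank '[[[20,0,0,-0.006,0],[20,0,0,-0.005,0],[20,0,0,0,0],[20,0,0,0,0]]]'; python3 -c "
from m import *
look()"
```

```text
clock: 10.57
eef_pos: [0.5769, 0.2893, 0.0613]
tool_rot: [[-0.939, 0.343, 0.0], [0.343, 0.939, 0.0], [-0.0, 0.0, -1.0]]
wrist_force: [-0.7, -0.0, -2.4]
finger_gap: 0.0303
grasp_force: 62.3
t 10.57 tcp [0.5769 0.2893 0.0613] yang 70.0 gap 0.0303 F [-0.7 -0.  -2.4] gf 62.3 q6 -0.93
```

```bash
python3 -m crank '[[[20,0,0,-0.004,0],[20,0,0,-0.004,0],[20,0,0,0,0],[20,0,0,0,0]]]'; python3 -m crank '[[[60,0,0,0,0],[60,0,0,0,0],[60,0,0,0,0],[60,0,0,0,0],[60,0,0,0.06,0],[60,0,0,0.06,0],[60,0,0,0.06,0],[60,0,0,0.04,0],[60,0,0,0,0]]]';  python3 -c "
from m import *
o=look(); c=show('scene');show('top'); cyl(c,np.array([.5816,.2877]),.016,.055,.085); held(c,np.array([.5816,.2877]),save='pics/h3.png')"
```

```text
clock: 10.9
eef_pos: [0.5777, 0.2892, 0.0604]
tool_rot: [[-0.94, 0.342, 0.002], [0.342, 0.94, -0.0], [-0.002, 0.001, -1.0]]
wrist_force: [-3.1, -1.6, 13.1]
finger_gap: 0.0302
grasp_force: 64.2
clock: 11.65
eef_pos: [0.5802, 0.2904, 0.1724]
tool_rot: [[-0.939, 0.343, 0.01], [0.343, 0.939, 0.003], [-0.008, 0.006, -1.0]]
wrist_force: [1.1, 0.2, 0.2]
finger_gap: 0.0599
grasp_force: 0.0
t 11.65 tcp [0.5802 0.2904 0.1724] yang 70.0 gap 0.0599 F [1.1 0.2 0.2] gf 0.0 q6 -0.93
scene [ 0.4508 -0.3544] 0.0849 40.8 [ 449.2 -356.9] (269, 105)
scene [ 0.4229 -0.2292] 0.1003 52.1 [ 422.2 -232.4] (308, 119)
scene [ 0.5513 -0.3408] 0.0882 41.4 [ 551.3 -344. ] (245, 125)
scene [ 0.6288 -0.4055] 0.0853 39.2 [ 627.2 -407.7] (208, 129)
scene [ 0.5436 -0.2167] 0.1027 112.1 [ 543.9 -235.9] (275, 143)
scene [0.5483 0.1891] 0.0822 44.6 [547.3 189. ] (404, 245)
scene [0.5848 0.2878] 0.0911 32.4 [584.  287.8] (433, 284)
dial yaw -7.6 white 19
top [ 0.6253 -0.4047] 0.0866 38.2 [ 626.  -405.5] (466, 185)
top [0.5771 0.2772] 0.0892 21.0 [578.8 279.9] (193, 202)
top [0.546  0.1892] 0.0842 44.1 [545.8 189.5] (228, 215)
top [ 0.5413 -0.2039] 0.1048 49.7 [ 541.7 -204.5] (388, 217)
top [ 0.5494 -0.3406] 0.0891 37.5 [ 549.7 -341.5] (442, 215)
top [ 0.5426 -0.2707] 0.0969 44.8 [ 542.3 -271.6] (415, 217)
top [ 0.4483 -0.354 ] 0.0859 38.8 [ 448.7 -354.6] (449, 256)
top [ 0.4198 -0.2289] 0.1019 50.4 [ 419.4 -229.1] (400, 268)
dial yaw -9.4 white 16
cyl 103 [0.5826 0.2874] tilt [-0.023 -0.002] rms mm 0.7
0.096 69 mean [0.5841 0.2863] min [0.5692 0.2734] max [0.5986 0.3021]
0.18 33 mean [0.5783 0.271 ] min [0.5615 0.2487] max [0.6043 0.3244]
0.192 79 mean [0.5882 0.2915] min [0.5611 0.2479] max [0.6042 0.332 ]
0.204 9 mean [0.5926 0.3009] min [0.5684 0.2496] max [0.6035 0.329 ]
```

View pics/h3.png

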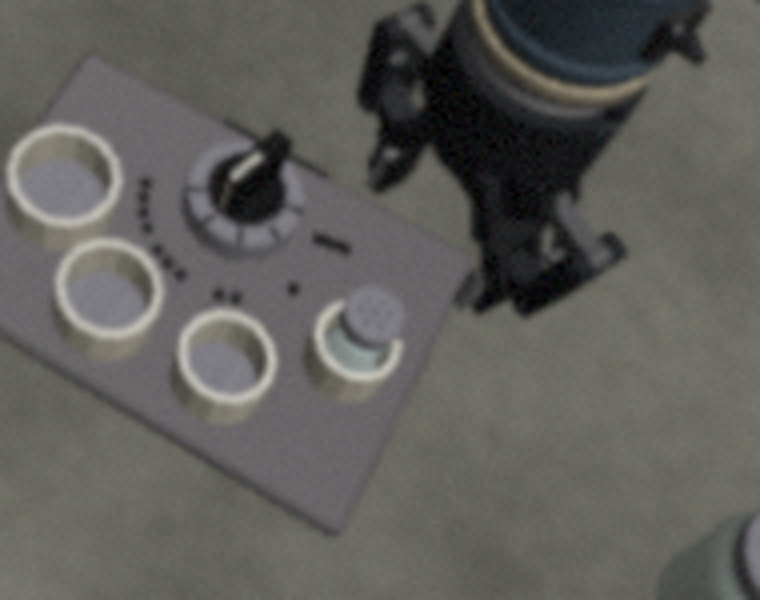

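Shaker1 is seated in pocket 1 (cap at 372,315, top 0.091 m). Next is the dial, which currently points at pocket 3 (yaw -9°); I'll turn it +80° to pocket 1.

```bash
python3 -m crank '[[[40,-0.0172,-0.0507,0,0.083],[40,-0.0172,-0.0507,0,0.083],[40,-0.0172,-0.0507,0,0.083],[40,-0.0172,-0.0507,0,0.083],[40,0,0,0,0],[40,0,0,-0.05,0],[40,0,0,-0.05,0],[40,0,0,-0.05,0],[40,0,0,-0.04,0],[40,0,0,-0.02,0],[40,0,0,-0.02,0],[40,0,0,0,0],[40,0,0,0,0]]]'; python3 -c "
from m import *
look()"
```

```text
clock: 12.83
eef_pos: [0.5424, 0.1881, 0.0519]
tool_rot: [[-0.985, 0.175, -0.001], [0.175, 0.985, -0.0], [0.001, -0.0, -1.0]]
wrist_force: [-1.2, 0.1, -0.4]
finger_gap: 0.0402
grasp_force: 0.0
t 12.83 tcp [0.5424 0.1881 0.0519] yang 79.9 gap 0.0402 F [-1.2  0.1 -0.4] gf 0.0 q6 -1.26
```

```bash
python3 -m crank '[[[40,0.006,0.002,0.008,0],[40,0,0,0,0],[5,0,0,0,0],[5,0,0,0,0],[5,0,0,0,0],[5,0,0,0,0],[5,0,0,0,0]]]' && python3 -m crank '[[[5,0,0,0,0.15],[5,0,0,0,0.2],[5,0,0,0,0.2],[5,0,0,0,0.2],[5,0,0,0,0.2],[5,0,0,0,0.2],[5,0,0,0,0.2],[5,0,0,0,0.2],[5,0,0,0,0.2],[5,0,0,0,0.2],[5,0,0,0,0.2],[5,0,0,0,0.2],[5,0,0,0,0.2],[5,0,0,0,0.12],[5,0,0,0,0],[5,0,0,0,0]]]' && python3 -m crank '[[[40,0,0,0,0],[40,0,0,0,0],[40,0,0,0,0],[40,0,0,0,0],[40,0,0,0.06,0],[40,0,0,0.06,0],[40,0,0,0.06,0],[40,0,0,0.06,0]]]'; python3 -c "
from m import *
look(); show('scene')"
```

```text
clock: 13.42
eef_pos: [0.5459, 0.1884, 0.0575]
tool_rot: [[-0.985, 0.175, 0.001], [0.175, 0.985, -0.001], [-0.001, -0.0, -1.0]]
wrist_force: [-1.7, -1.2, 5.0]
finger_gap: 0.0127
grasp_force: 59.8
clock: 14.75
eef_pos: [0.5448, 0.1899, 0.0576]
tool_rot: [[-0.342, -0.94, -0.0], [-0.94, 0.342, 0.002], [-0.001, 0.001, -1.0]]
wrist_force: [-2.9, 3.0, 5.6]
finger_gap: 0.0126
grasp_force: 59.9
clock: 15.42
eef_pos: [0.5452, 0.1886, 0.1772]
tool_rot: [[-0.342, -0.94, -0.001], [-0.94, 0.342, -0.0], [0.001, 0.001, -1.0]]
wrist_force: [0.5, -0.7, 0.1]
finger_gap: 0.04
grasp_force: 0.0
t 15.42 tcp [0.5452 0.1886 0.1772] yang 160.0 gap 0.04 F [ 0.5 -0.7  0.1] gf 0.0 q6 -2.65
scene [ 0.4508 -0.355 ] 0.0851 40.3 [ 448.7 -356.8] (269, 105)
scene [ 0.4228 -0.2297] 0.1006 51.6 [ 420.5 -230.8] (308, 119)
scene [ 0.5513 -0.3408] 0.0878 39.0 [ 551.2 -342.2] (245, 125)
scene [ 0.6284 -0.4055] 0.0853 39.6 [ 628.2 -407.2] (208, 129)
scene [ 0.5441 -0.214 ] 0.103 109.0 [ 540.3 -235.8] (275, 143)
scene [0.5487 0.1892] 0.0823 43.7 [547.8 188.9] (404, 245)
scene [0.5849 0.2878] 0.0911 32.5 [584.  287.4] (433, 284)
dial yaw 71.0 white 18
```

```bash
python3 -m crank '[[[65,0.0004,-0.0442,0,-0.2222],[65,0.0004,-0.0442,0,-0.2222],[65,0.0004,-0.0442,0,-0.2222],[65,0.0004,-0.0442,0,-0.2222],[65,0.0004,-0.0442,0,-0.2222],[65,0.0004,-0.0442,0,-0.2222],[65,0.0004,-0.0442,0,-0.2222],[65,0.0004,-0.0442,0,-0.2222],[65,0.0004,-0.0442,0,-0.2222],[65,0.0004,-0.0442,0,-0.2222],[65,0.0004,-0.0442,0,-0.2222],[65,0.0004,-0.0442,0,-0.2222]]]' && python3 -m crank '[[[65,0.0004,-0.0442,0,-0.2222],[65,0.0004,-0.0442,0,-0.2222],[65,0.0004,-0.0442,0,-0.2222],[65,0.0004,-0.0442,0,-0.2222],[65,0.0004,-0.0442,0,-0.2222],[65,0.0004,-0.0442,0,-0.2222],[65,0.0004,-0.0442,0,-0.2222],[65,0.0004,-0.0442,0,-0.2222],[65,0.0004,-0.0442,0,-0.2222],[65,0.0004,-0.0442,0,-0.2222],[65,0.0004,-0.0442,0,-0.2222],[65,0.0004,-0.0442,0,-0.2222],[65,0,0,0,0],[65,0,0,0,0]]]'; python3 -c "
from m import *
look(); show('scene');show()"
```

```text
clock: 16.47
eef_pos: [0.5477, -0.0776, 0.176]
tool_rot: [[-0.984, 0.179, -0.0], [0.179, 0.984, -0.0], [0.0, -0.0, -1.0]]
wrist_force: [-0.2, 0.2, -0.4]
finger_gap: 0.0653
grasp_force: 0.0
clock: 17.63
eef_pos: [0.5498, -0.3428, 0.1757]
tool_rot: [[0.001, 1.0, -0.0], [1.0, -0.001, 0.0], [0.0, -0.0, -1.0]]
wrist_force: [-1.0, -0.1, -0.1]
finger_gap: 0.0649
grasp_force: 0.0
t 17.63 tcp [ 0.5498 -0.3428  0.1757] yang -0.0 gap 0.0649 F [-1.  -0.1 -0.1] gf 0.0 q6 -0.73
scene [ 0.4506 -0.3547] 0.0848 40.1 [ 448.2 -355. ] (269, 105)
scene [ 0.4229 -0.2297] 0.1004 54.0 [ 418.2 -229.1] (308, 119)
scene [ 0.5513 -0.3409] 0.088 38.7 [ 550.9 -341.6] (245, 126)
scene [ 0.629  -0.4054] 0.0852 40.5 [ 628.2 -406.8] (208, 129)
scene [ 0.544  -0.2168] 0.103 111.4 [ 545.7 -235.6] (275, 143)
scene [0.5485 0.1891] 0.0822 43.2 [548.6 189.2] (404, 245)
scene [0.5849 0.2877] 0.0908 32.5 [583.8 287.9] (433, 284)
dial yaw 70.7 white 19
top [0.5842 0.2873] 0.0921 32.3 [584.  287.9] (188, 199)
top [ 0.5446 -0.2068] 0.1048 49.2 [ 541.8 -204.5] (390, 215)
top [ 0.5502 -0.3388] 0.0892 36.8 [ 549.8 -341.1] (442, 214)
top [ 0.5426 -0.2708] 0.0968 43.7 [ 542.6 -271.7] (415, 217)
top [0.5458 0.189 ] 0.0839 42.4 [546.7 188.7] (228, 215)
dial yaw 70.3 white 18
```

```bash
python3 -m crank '[[[65,0,0.002,-0.05,0],[65,0,0,-0.05,0],[65,0,0,-0.05,0],[65,0,0,-0.05,0],[65,0,0,-0.036,0],[65,0,0,0,0],[25,0,0,0,0],[25,0,0,0,0],[25,0,0,0,0],[25,0,0,0,0],[25,0,0,0,0],[25,0,0,0,0],[25,0,0,0,0]]]' && python3 -m crank '[[[25,0,0,0.04,0],[25,0,0,0.06,0],[25,0,0,0.06,0],[25,0,0,0.06,0],[25,0,0,0.05,0],[25,0,0,0,0],[25,0,0,0,0]]]'; python3 -c "
from m import *
look(); c=show('scene')"
```

```text
clock: 18.82
eef_pos: [0.5512, -0.3412, 0.0599]
tool_rot: [[-0.0, 1.0, 0.002], [1.0, 0.0, -0.002], [-0.002, 0.002, -1.0]]
wrist_force: [0.8, 1.1, 5.9]
finger_gap: 0.0367
grasp_force: 60.1
clock: 19.4
eef_pos: [0.5508, -0.3411, 0.195]
tool_rot: [[-0.001, 1.0, 0.003], [1.0, 0.001, -0.002], [-0.002, 0.003, -1.0]]
wrist_force: [-0.1, -0.9, -1.0]
finger_gap: 0.0365
grasp_force: 60.0
t 19.4 tcp [ 0.5508 -0.3411  0.195 ] yang 0.0 gap 0.0365 F [-0.1 -0.9 -1. ] gf 60.0 q6 -0.73
scene [ 0.4507 -0.3545] 0.0848 40.2 [ 448.  -356.5] (269, 105)
scene [ 0.4227 -0.2294] 0.1003 51.9 [ 421.3 -232.1] (308, 120)
scene [ 0.6287 -0.4058] 0.0855 38.3 [ 627.8 -407.2] (208, 129)
scene [ 0.5433 -0.2181] 0.1028 110.7 [ 542.2 -236.6] (275, 143)
scene [0.5487 0.1891] 0.0825 44.2 [547.5 188.7] (404, 245)
scene [0.5847 0.2878] 0.091 32.0 [583.4 287.8] (433, 284)
dial yaw 70.7 white 19
```

```bash
python3 -m crank '[[[25,0.0101,0.0686,0,0.0588],[25,0.0101,0.0686,0,0.0588],[25,0.0101,0.0686,0,0.0588],[25,0.0101,0.0686,0,0.0588],[25,0.0101,0.0686,0,0.0588],[25,0.0101,0.0686,0,0.0588],[25,0.0101,0.0686,0,0.0588],[25,0.0101,0.0686,0,0.0588],[25,0.0101,0.0686,0,0.0588],[25,0.0101,0.0686,0,0.0588],[25,0.0101,0.0686,0,0.0588],[25,0.0101,0.0686,0,0.0588],[25,0.0101,0.0686,0,0.0588],[25,0.0101,0.0686,0,0.0588],[25,0.0101,0.0686,0,0.0588],[25,0.0101,0.0686,0,0.0588],[25,0.0101,0.0686,0,0.0588],[25,0,0,-0.05,0],[25,0,0,-0.05,0],[25,0,0,-0.03,0]]]'; python3 -m crank '[[[25,0,0,0,0],[25,0,0,0,0]]]';python3 -c "
from m import *
o=look(); xy=o['eef_pos'][:2]; z=o['eef_pos'][2]
c=cams.camera('scene'); cyl(c,xy+[.002,0],.019,z-.045,z-.006)
held(c,xy,lo=.09,hi=.12,save='pics/h4.png')"
```

```text
clock: 21.12
eef_pos: [0.6328, 0.243, 0.1231]
tool_rot: [[-0.502, 0.865, -0.008], [0.865, 0.502, -0.002], [0.002, -0.008, -1.0]]
wrist_force: [-0.1, -0.1, -1.2]
finger_gap: 0.0368
grasp_force: 60.1
clock: 21.28
eef_pos: [0.6342, 0.2421, 0.1252]
tool_rot: [[-0.5, 0.866, -0.006], [0.866, 0.5, -0.001], [0.002, -0.006, -1.0]]
wrist_force: [1.0, -0.1, -1.0]
finger_gap: 0.0365
grasp_force: 60.1
t 21.28 tcp [0.6342 0.2421 0.1252] yang 30.0 gap 0.0365 F [ 1.  -0.1 -1. ] gf 60.1 q6 -0.32
cyl 96 [0.635  0.2382] tilt [0.038 0.023] rms mm 0.47
0.096 32 mean [0.6513 0.2378] min [0.6423 0.221 ] max [0.6546 0.2533]
0.108 24 mean [0.6526 0.2347] min [0.6471 0.2233] max [0.6551 0.2451]
0.12 10 mean [0.6524 0.2325] min [0.6452 0.2223] max [0.6552 0.2415]
```

View pics/h4.png

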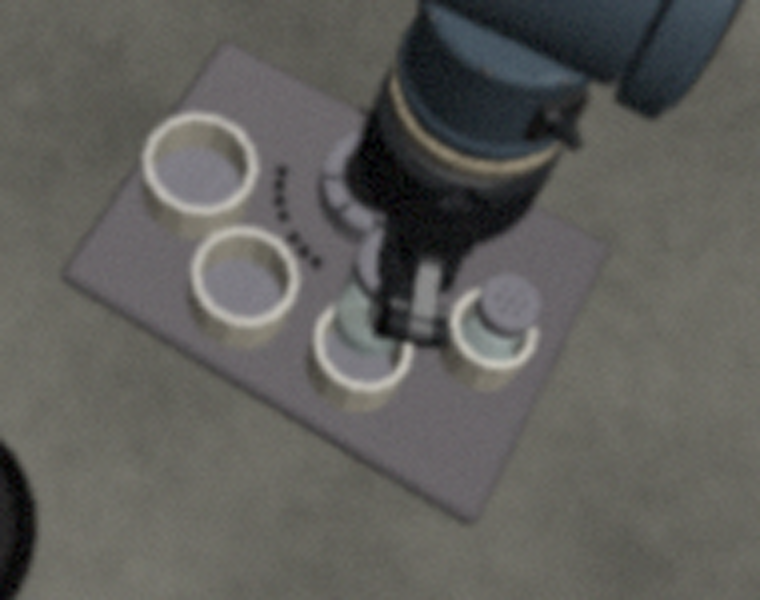

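```bash
python3 -m crank '[[[25,0.0044,0.004,0,0],[25,0,0,-0.02,0],[25,0,0,-0.02,0],[25,0,0,-0.014,0],[25,0,0,0,0],[25,0,0,0,0]]]'; python3 -c "
from m import *
o=look(); xy=o['eef_pos'][:2]; z=o['eef_pos'][2]
c=cams.camera('scene'); cyl(c,xy+[.002,0],.019,z-.03,z-.006)"
```

```text
clock: 21.83
eef_pos: [0.6376, 0.2443, 0.1003]
tool_rot: [[-0.5, 0.866, -0.002], [0.866, 0.5, -0.0], [0.001, -0.002, -1.0]]
wrist_force: [-0.7, -0.8, -0.1]
finger_gap: 0.0365
grasp_force: 60.9
t 21.83 tcp [0.6376 0.2443 0.1003] yang 30.0 gap 0.0365 F [-0.7 -0.8 -0.1] gf 60.9 q6 -0.32
cyl 44 [0.6388 0.2402] tilt [ 0.021 -0.004] rms mm 0.34
```

```bash
python3 -m crank '[[[25,0,0,-0.012,0],[25,0,0,-0.012,0],[25,0,0,0,0],[25,0,0,0,0]]]'; python3 -c "
from m import *
o=look()"
```

```text
clock: 22.22
eef_pos: [0.6381, 0.2445, 0.0886]
tool_rot: [[-0.5, 0.866, -0.001], [0.866, 0.5, -0.0], [0.0, -0.001, -1.0]]
wrist_force: [-0.6, -0.9, -1.5]
finger_gap: 0.0366
grasp_force: 61.2
t 22.22 tcp [0.6381 0.2445 0.0886] yang 30.0 gap 0.0366 F [-0.6 -0.9 -1.5] gf 61.2 q6 -0.32
```

```bash
python3 -m crank '[[[25,0,0,-0.012,0],[25,0,0,-0.012,0],[25,0,0,-0.008,0],[25,0,0,-0.008,0],[25,0,0,0,0],[25,0,0,0,0]]]'; python3 -c "
from m import *
o=look()"
```

```text
clock: 22.72
eef_pos: [0.6377, 0.2444, 0.0709]
tool_rot: [[-0.5, 0.866, -0.001], [0.866, 0.5, -0.001], [0.0, -0.001, -1.0]]
wrist_force: [-6.6, -0.9, 10.7]
finger_gap: 0.0364
grasp_force: 62.1
t 22.72 tcp [0.6377 0.2444 0.0709] yang 30.0 gap 0.0364 F [-6.6 -0.9 10.7] gf 62.1 q6 -0.32
```

```bash
python3 -m crank '[[[60,0,0,0,0],[60,0,0,0,0],[60,0,0,0,0],[60,0,0,0,0],[60,0,0,0.06,0],[60,0,0,0.06,0],[60,0,0,0.06,0],[60,0,0,0.03,0],[40,-0.0231,-0.0139,0,-0.2083],[40,-0.0231,-0.0139,0,-0.2083],[40,-0.0231,-0.0139,0,-0.2083],[40,-0.0231,-0.0139,0,-0.2083],[40,-0.0231,-0.0139,0,-0.2083],[40,-0.0231,-0.0139,0,-0.2083],[40,-0.0231,-0.0139,0,-0.2083],[40,-0.0231,-0.0139,0,-0.2083],[40,0,0,0,0],[40,0,0,0,0]]]';python3 -c "
from m import *
o=look(); show('scene'); show()"
```

```text
clock: 24.22
eef_pos: [0.5463, 0.1889, 0.1744]
tool_rot: [[0.339, 0.941, 0.001], [0.941, -0.339, 0.0], [0.0, 0.001, -1.0]]
wrist_force: [0.2, -0.3, 0.2]
finger_gap: 0.04
grasp_force: 0.0
t 24.22 tcp [0.5463 0.1889 0.1744] yang -19.8 gap 0.04 F [ 0.2 -0.3  0.2] gf 0.0 q6 0.49
scene [ 0.4506 -0.3543] 0.0845 40.9 [ 448.6 -355.4] (269, 105)
scene [ 0.4227 -0.2294] 0.1004 54.5 [ 418.7 -229.5] (308, 119)
scene [ 0.6286 -0.4055] 0.0854 39.5 [ 627.  -407.9] (208, 129)
scene [ 0.5438 -0.2146] 0.1029 110.2 [ 543.8 -236.1] (275, 143)
scene [0.5485 0.1894] 0.0827 43.7 [548.1 188.6] (404, 245)
scene [0.5848 0.2876] 0.0911 32.6 [583.6 287.3] (433, 284)
scene [0.6396 0.2407] 0.0994 38.2 [638.1 240. ] (399, 287)
dial yaw 70.4 white 20
top [ 0.6252 -0.4044] 0.0859 39.3 [ 625.  -405.2] (465, 185)
top [ 0.5413 -0.2039] 0.1049 49.1 [ 541.6 -204.4] (388, 217)
top [ 0.5428 -0.2706] 0.097 44.0 [ 543.1 -271.1] (415, 217)
top [0.5456 0.1889] 0.0839 44.5 [545.3 189.6] (228, 215)
top [ 0.4483 -0.3541] 0.0859 38.4 [ 448.7 -355. ] (449, 256)
top [ 0.4198 -0.2288] 0.1018 49.5 [ 419.8 -229.1] (400, 268)
dial yaw 69.6 white 18
```

```bash
python3 -m crank '[[[40,0,0,-0.05,0],[40,0,0,-0.06,0],[40,0,0,-0.06,0],[40,0,0,-0.04,0],[40,0,0,-0.023,0],[40,0,0,0,0],[5,0,0,0,0],[5,0,0,0,0],[5,0,0,0,0],[5,0,0,0,0],[5,0,0,0,0],[5,0,0,0,-0.15],[5,0,0,0,-0.2],[5,0,0,0,-0.2],[5,0,0,0,-0.2],[5,0,0,0,-0.2],[5,0,0,0,-0.2],[5,0,0,0,-0.183],[5,0,0,0,0],[5,0,0,0,0]]]' && python3 -m crank '[[[40,0,0,0,0],[40,0,0,0,0],[40,0,0,0,0],[40,0,0,0,0],[40,0,0,0.06,0],[40,0,0,0.06,0],[40,0,0,0.06,0],[40,0,0,0.06,0],[40,0,0,0.02,0]]]'; python3 -c "
from m import *
look(); show('scene')"
```

```text
clock: 25.98
eef_pos: [0.5459, 0.1893, 0.059]
tool_rot: [[0.864, 0.503, 0.0], [0.503, -0.864, 0.0], [0.001, -0.0, -1.0]]
wrist_force: [-3.3, 2.1, 4.4]
finger_gap: 0.0129
grasp_force: 60.6
clock: 26.73
eef_pos: [0.5488, 0.1892, 0.1923]
tool_rot: [[0.865, 0.501, 0.009], [0.501, -0.865, 0.001], [0.008, 0.003, -1.0]]
wrist_force: [1.8, 0.7, 0.5]
finger_gap: 0.04
grasp_force: 0.0
t 26.73 tcp [0.5488 0.1892 0.1923] yang -59.9 gap 0.04 F [1.8 0.7 0.5] gf 0.0 q6 1.19
scene [ 0.4505 -0.3548] 0.085 40.1 [ 448.4 -354.9] (269, 105)
scene [ 0.4228 -0.2296] 0.1004 51.2 [ 420.3 -231.1] (308, 120)
scene [ 0.6288 -0.4053] 0.0855 39.4 [ 628.  -406.5] (208, 129)
scene [ 0.544 -0.214] 0.103 110.6 [ 541.7 -236.6] (275, 143)
scene [0.5488 0.189 ] 0.0826 43.7 [547.5 188.6] (404, 245)
scene [0.5849 0.2877] 0.091 33.0 [583.8 287.3] (433, 284)
scene [0.6395 0.2409] 0.0992 37.9 [638.1 240.3] (399, 287)
dial yaw 31.0 white 16
```

```bash
python3 -m crank '[[[70,-0.0006,-0.0658,0,0.1429],[70,-0.0006,-0.0658,0,0.1429],[70,-0.0006,-0.0658,0,0.1429],[70,-0.0006,-0.0658,0,0.1429],[70,-0.0006,-0.0658,0,0.1429],[70,-0.0006,-0.0658,0,0.1429],[70,-0.0006,-0.0658,0,0.1429],[70,-0.0006,-0.0658,0,0.1429],[70,-0.0006,-0.0658,0,0.1429],[70,-0.0006,-0.0658,0,0.1429],[70,-0.0006,-0.0658,0,0.1429],[70,-0.0006,-0.0658,0,0.1429],[70,-0.0006,-0.0658,0,0.1429],[70,-0.0006,-0.0658,0,0.1429],[70,0,0,0,0],[70,0,0,0,0]]]';python3 -c "
from m import *
o=look(); show('scene'); show()"
```

```text
clock: 28.12
eef_pos: [0.5409, -0.2734, 0.1859]
tool_rot: [[0.003, 1.0, -0.002], [1.0, -0.003, 0.001], [0.001, -0.002, -1.0]]
wrist_force: [-0.3, 0.7, 0.9]
finger_gap: 0.0697
grasp_force: 0.0
t 28.12 tcp [ 0.5409 -0.2734  0.1859] yang -0.2 gap 0.0697 F [-0.3  0.7  0.9] gf 0.0 q6 -0.65
scene [ 0.4508 -0.3546] 0.0845 39.8 [ 449.2 -355.6] (269, 105)
scene [ 0.4229 -0.2297] 0.1003 50.0 [ 421.2 -231.6] (308, 120)
scene [ 0.6288 -0.4051] 0.0855 39.4 [ 629.  -407.8] (208, 129)
scene [ 0.5443 -0.2164] 0.1029 110.9 [ 546.  -235.7] (275, 143)
scene [0.549  0.1891] 0.0826 44.6 [548.4 188.1] (404, 245)
scene [0.5849 0.288 ] 0.0912 33.7 [583.2 286.9] (433, 284)
scene [0.6395 0.2409] 0.0993 37.4 [638.7 240.2] (399, 287)
dial yaw 30.5 white 16
top [0.6383 0.242 ] 0.1001 37.7 [638.3 242.4] (208, 178)
top [0.5844 0.2875] 0.0918 32.6 [585.  287.7] (188, 199)
top [0.5458 0.1891] 0.0838 44.2 [545.5 189.5] (228, 215)
top [ 0.5413 -0.2038] 0.1051 49.3 [ 541.7 -204.3] (388, 217)
top [ 0.5503 -0.2585] 0.0968 34.7 [ 547.8 -261.9] (410, 215)
top [ 0.4273 -0.2177] 0.1018 46.0 [ 422.9 -223.1] (395, 265)
dial yaw 31.3 white 17
```

```bash
python3 -m crank '[[[70,0.003,0.004,-0.05,0],[70,0,0,-0.05,0],[70,0,0,-0.05,0],[70,0,0,-0.05,0],[70,0,0,-0.042,0],[70,0,0,0,0],[30,0,0,0,0],[30,0,0,0,0],[30,0,0,0,0],[30,0,0,0,0],[30,0,0,0,0],[30,0,0,0,0],[30,0,0,0,0]]]' && python3 -m crank '[[[30,0,0,0.04,0],[30,0,0,0.06,0],[30,0,0,0.06,0],[30,0,0,0.06,0],[30,0,0,0.05,0],[30,0,0,0,0],[30,0,0,0,0]]]'
```

```text
clock: 29.3
eef_pos: [0.544, -0.2702, 0.0681]
tool_rot: [[-0.001, 1.0, 0.002], [1.0, 0.001, -0.001], [-0.001, 0.002, -1.0]]
wrist_force: [-0.6, 1.4, 6.4]
finger_gap: 0.0428
grasp_force: 61.0
clock: 29.88
eef_pos: [0.5437, -0.2701, 0.2032]
tool_rot: [[-0.001, 1.0, 0.003], [1.0, 0.001, -0.002], [-0.002, 0.003, -1.0]]
wrist_force: [-0.4, -0.1, -2.0]
finger_gap: 0.0426
grasp_force: 61.1
```

```bash
python3 -m crank '[[[30,0.0162,0.0682,0,-0.0256],[30,0.0162,0.0682,0,-0.0256],[30,0.0162,0.0682,0,-0.0256],[30,0.0162,0.0682,0,-0.0256],[30,0.0162,0.0682,0,-0.0256],[30,0.0162,0.0682,0,-0.0256],[30,0.0162,0.0682,0,-0.0256],[30,0.0162,0.0682,0,-0.0256],[30,0.0162,0.0682,0,-0.0256],[30,0.0162,0.0682,0,-0.0256],[30,0.0162,0.0682,0,-0.0256],[30,0.0162,0.0682,0,-0.0256],[30,0.0162,0.0682,0,-0.0256],[30,0,0,-0.05,0],[30,0,0,-0.05,0],[30,0,0,-0.03,0],[30,0,0,0,0],[30,0,0,0,0]]]';python3 -c "
from m import *
o=look(); xy=o['eef_pos'][:2]; z=o['eef_pos'][2]
c=cams.camera('scene'); cyl(c,xy,.022,z-.05,z-.006)
c=cams.camera('top'); cyl(c,xy,.022,z-.05,z-.006)
print(len(caps(c)))"
```

```text
clock: 31.38
eef_pos: [0.6465, 0.1734, 0.1337]
tool_rot: [[0.172, 0.985, -0.006], [0.985, -0.172, -0.001], [-0.002, -0.006, -1.0]]
wrist_force: [-0.5, 0.1, -0.5]
finger_gap: 0.0425
grasp_force: 61.2
t 31.38 tcp [0.6465 0.1734 0.1337] yang -9.9 gap 0.0425 F [-0.5  0.1 -0.5] gf 61.2 q6 0.27
cyl 145 [0.6466 0.1687] tilt [ 0.027 -0.019] rms mm 0.45
cyl 87 [0.6486 0.1706] tilt [ 0.027 -0.009] rms mm 0.38
13
```

```bash
python3 -m crank '[[[30,0.002,0.001,0,0],[30,0,0,-0.02,0],[30,0,0,-0.02,0],[30,0,0,-0.012,0],[30,0,0,0,0],[30,0,0,0,0]]]'; python3 -c "
from m import *
o=look()"
```

```text
clock: 31.98
eef_pos: [0.649, 0.1741, 0.1099]
tool_rot: [[0.172, 0.985, -0.002], [0.985, -0.172, -0.0], [-0.0, -0.002, -1.0]]
wrist_force: [0.7, -0.0, -0.9]
finger_gap: 0.0426
grasp_force: 61.2
t 31.98 tcp [0.649  0.1741 0.1099] yang -9.9 gap 0.0426 F [ 0.7 -0.  -0.9] gf 61.2 q6 0.27
```

```bash
python3 -m crank '[[[30,0,0,-0.01,0],[30,0,0,-0.01,0],[30,0,0,-0.01,0],[30,0,0,0,0]]]'; python3 -c "
from m import *
o=look()"
```

```text
clock: 32.32
eef_pos: [0.6487, 0.1741, 0.0945]
tool_rot: [[0.172, 0.985, -0.002], [0.985, -0.172, -0.0], [-0.001, -0.002, -1.0]]
wrist_force: [-1.3, 0.0, -2.2]
finger_gap: 0.0425
grasp_force: 61.2
t 32.32 tcp [0.6487 0.1741 0.0945] yang -9.9 gap 0.0425 F [-1.3  0.  -2.2] gf 61.2 q6 0.27
```

```bash
python3 -m crank '[[[30,0,0,-0.012,0],[30,0,0,-0.01,0],[30,0,0,-0.006,0],[30,0,0,-0.004,0],[30,0,0,0,0],[30,0,0,0,0]]]'; python3 -c "
from m import *
o=look()"
```

```text
clock: 32.82
eef_pos: [0.6497, 0.1742, 0.0798]
tool_rot: [[0.172, 0.985, 0.0], [0.985, -0.172, 0.0], [0.0, 0.0, -1.0]]
wrist_force: [-0.0, 0.3, -1.0]
finger_gap: 0.0421
grasp_force: 61.4
t 32.82 tcp [0.6497 0.1742 0.0798] yang -9.9 gap 0.0421 F [-0.   0.3 -1. ] gf 61.4 q6 0.27
```

```bash
python3 -m crank '[[[30,0,0,-0.006,0],[30,0,0,0,0],[65,0,0,0,0],[65,0,0,0,0],[65,0,0,0,0],[65,0,0,0,0],[65,0,0,0.06,0],[65,0,0,0.06,0],[65,0,0,0.06,0],[65,0,0,0.04,0],[40,-0.026,0.0037,0,-0.2083],[40,-0.026,0.0037,0,-0.2083],[40,-0.026,0.0037,0,-0.2083],[40,-0.026,0.0037,0,-0.2083],[40,-0.026,0.0037,0,-0.2083],[40,-0.026,0.0037,0,-0.2083],[40,-0.026,0.0037,0,-0.2083],[40,-0.026,0.0037,0,-0.2083],[40,0,0,0,0],[40,0,0,0,0]]]';python3 -c "
from m import *
o=look(); show('scene'); show()"
```

```text
clock: 34.48
eef_pos: [0.5455, 0.1891, 0.1868]
tool_rot: [[0.864, 0.504, 0.0], [0.504, -0.864, -0.0], [0.0, 0.0, -1.0]]
wrist_force: [0.8, 0.0, 0.2]
finger_gap: 0.0401
grasp_force: 0.0
t 34.48 tcp [0.5455 0.1891 0.1868] yang -59.7 gap 0.0401 F [0.8 0.  0.2] gf 0.0 q6 1.18
scene [ 0.451  -0.3541] 0.0851 40.6 [ 449.1 -357. ] (269, 105)
scene [ 0.4227 -0.2297] 0.1006 51.1 [ 421.5 -231.2] (308, 119)
scene [ 0.6285 -0.4055] 0.0851 38.6 [ 628.1 -407. ] (208, 129)
scene [ 0.5437 -0.2041] 0.1035 50.9 [ 541.7 -205.8] (282, 148)
scene [0.5488 0.1892] 0.0822 45.7 [546.7 189.8] (404, 245)
scene [0.6516 0.171 ] 0.1062 43.9 [650.3 170.7] (369, 269)
scene [0.6359 0.2407] 0.0991 38.2 [634.8 240.3] (400, 286)
scene [0.5849 0.2877] 0.091 32.3 [583.6 287.6] (433, 284)
dial yaw 30.5 white 16
top [0.6491 0.1708] 0.1078 44.3 [649.8 171.6] (236, 173)
top [0.6367 0.2276] 0.0988 24.9 [636.9 229.2] (213, 178)
top [ 0.6254 -0.4046] 0.0861 38.8 [ 626.2 -405.7] (465, 185)
top [ 0.5413 -0.2039] 0.105 49.3 [ 541.5 -204.2] (388, 217)
top [0.5458 0.1893] 0.0837 42.9 [545.4 190.9] (228, 215)
top [ 0.4482 -0.3542] 0.086 39.6 [ 447.5 -354.9] (449, 256)
top [ 0.4198 -0.2287] 0.1018 49.9 [ 420.  -229.1] (400, 268)
dial yaw 31.7 white 14
```

```bash
python3 -m crank '[[[40,0,0,-0.06,0],[40,0,0,-0.07,0],[40,0,0,-0.06,0],[40,0,0,-0.045,0],[40,0,0,-0.023,0],[40,0,0,0,0],[5,0,0,0,0],[5,0,0,0,0],[5,0,0,0,0],[5,0,0,0,0],[5,0,0,0,0],[5,0,0,0,-0.15],[5,0,0,0,-0.2],[5,0,0,0,-0.2],[5,0,0,0,-0.2],[5,0,0,0,-0.2],[5,0,0,0,-0.2],[5,0,0,0,-0.193],[5,0,0,0,0],[5,0,0,0,0]]]' && python3 -m crank '[[[40,0,0,0,0],[40,0,0,0,0],[40,0,0,0,0],[40,0,0,0,0],[40,0,0,0.06,0],[40,0,0,0.06,0],[40,0,0,0.06,0],[40,0,0,0.06,0],[40,0,0,0.03,0]]]'; python3 -c "
from m import *
look(); show('scene')"
```

```text
clock: 36.25
eef_pos: [0.5469, 0.188, 0.0593]
tool_rot: [[0.985, -0.174, 0.003], [-0.174, -0.985, -0.001], [0.003, 0.001, -1.0]]
wrist_force: [0.1, -3.6, 6.1]
finger_gap: 0.0132
grasp_force: 61.6
clock: 37.0
eef_pos: [0.547, 0.1894, 0.1962]
tool_rot: [[0.984, -0.176, 0.005], [-0.176, -0.984, 0.001], [0.005, -0.002, -1.0]]
wrist_force: [0.6, 0.4, -1.4]
finger_gap: 0.0403
grasp_force: 0.0
t 37.0 tcp [0.547  0.1894 0.1962] yang -100.2 gap 0.0403 F [ 0.6  0.4 -1.4] gf 0.0 q6 1.89
scene [ 0.4507 -0.3543] 0.0849 39.1 [ 448.8 -354.7] (269, 105)
scene [ 0.4226 -0.2296] 0.1008 50.9 [ 420.9 -231.3] (308, 120)
scene [ 0.6288 -0.4055] 0.0851 39.6 [ 628.1 -407.7] (208, 129)
scene [ 0.5438 -0.2042] 0.1035 51.7 [ 541.7 -206.4] (282, 148)
scene [0.5488 0.1889] 0.0822 44.6 [547.3 189.1] (404, 245)
scene [0.6516 0.1708] 0.1064 44.0 [649.8 170.5] (369, 269)
scene [0.6357 0.2406] 0.0993 38.1 [634.2 240.4] (400, 286)
scene [0.5849 0.2878] 0.0908 31.8 [583.5 287.6] (433, 284)
dial yaw -10.4 white 16
```

```bash
python3 -m crank '[[[78,-0.0006,-0.0525,0,0.2222],[78,-0.0006,-0.0525,0,0.2222],[78,-0.0006,-0.0525,0,0.2222],[78,-0.0006,-0.0525,0,0.2222],[78,-0.0006,-0.0525,0,0.2222],[78,-0.0006,-0.0525,0,0.2222],[78,-0.0006,-0.0525,0,0.2222],[78,-0.0006,-0.0525,0,0.2222],[78,-0.0006,-0.0525,0,0.2222],[78,-0.0006,-0.0525,0,0.2222],[78,-0.0006,-0.0525,0,0.2222],[78,-0.0006,-0.0525,0,0.2222],[78,-0.0006,-0.0525,0,0.2222],[78,-0.0006,-0.0525,0,0.2222],[78,-0.0006,-0.0525,0,0.2222],[78,0,0,0,0],[78,0,0,0,0]]]';python3 -c "
from m import *
o=look(); show('scene'); show()"
```

```text
clock: 38.47
eef_pos: [0.5405, -0.2058, 0.1917]
tool_rot: [[0.007, 1.0, -0.001], [1.0, -0.007, 0.001], [0.001, -0.001, -1.0]]
wrist_force: [-0.2, 0.8, 0.1]
finger_gap: 0.078
grasp_force: 0.0
t 38.47 tcp [ 0.5405 -0.2058  0.1917] yang -0.4 gap 0.078 F [-0.2  0.8  0.1] gf 0.0 q6 -0.55
scene [ 0.4479 -0.3439] 0.0842 32.2 [ 448.  -348.5] (273, 107)
scene [ 0.4228 -0.2296] 0.1003 54.2 [ 419.8 -231.1] (308, 119)
scene [ 0.6287 -0.4052] 0.0855 37.8 [ 627.3 -406.5] (208, 129)
scene [ 0.5435 -0.2042] 0.1035 51.4 [ 543.1 -205.5] (282, 148)
scene [0.5488 0.1888] 0.0822 44.4 [547.9 188.8] (404, 245)
scene [0.6515 0.1711] 0.1064 44.2 [650.2 170.8] (369, 268)
scene [0.6359 0.2405] 0.0995 37.6 [634.4 240. ] (400, 286)
scene [0.5849 0.2877] 0.0912 32.3 [583.8 287.8] (433, 284)
dial yaw -10.8 white 15
top [0.649 0.171] 0.108 44.1 [650.  171.5] (236, 173)
top [0.6341 0.2418] 0.0997 38.1 [634.7 242.6] (208, 179)
top [0.5843 0.2874] 0.0917 32.5 [584.9 288.2] (189, 199)
top [0.5454 0.1891] 0.0837 44.2 [546.  189.9] (228, 215)
dial yaw -11.5 white 17
```

```bash
python3 -m crank '[[[78,0.002,0.002,-0.05,0],[78,0,0,-0.05,0],[78,0,0,-0.05,0],[78,0,0,-0.05,0],[78,0,0,-0.037,0],[78,0,0,0,0],[35,0,0,0,0],[35,0,0,0,0],[35,0,0,0,0],[35,0,0,0,0],[35,0,0,0,0],[35,0,0,0,0],[35,0,0,0,0]]]' && python3 -m crank '[[[35,0,0,0.04,0],[35,0,0,0.06,0],[35,0,0,0.06,0],[35,0,0,0.06,0],[35,0,0,0.05,0],[35,0,0,0,0],[35,0,0,0,0]]]'
```

```text
clock: 39.65
eef_pos: [0.5428, -0.2041, 0.0759]
tool_rot: [[0.004, 1.0, 0.002], [1.0, -0.004, -0.001], [-0.001, 0.002, -1.0]]
wrist_force: [-1.0, 1.1, 7.5]
finger_gap: 0.0488
grasp_force: 62.2
clock: 40.23
eef_pos: [0.5428, -0.2043, 0.2109]
tool_rot: [[0.004, 1.0, 0.004], [1.0, -0.004, -0.002], [-0.002, 0.004, -1.0]]
wrist_force: [-0.1, 0.8, -2.0]
finger_gap: 0.0484
grasp_force: 62.4
```

```bash
python3 -m crank '[[[35,0.0144,0.0628,0,-0.1667],[35,0.0144,0.0628,0,-0.1667],[35,0.0144,0.0628,0,-0.1667],[35,0.0144,0.0628,0,-0.1667],[35,0.0144,0.0628,0,-0.1667],[35,0.0144,0.0628,0,-0.1667],[35,0.0144,0.0628,0,-0.1667],[35,0.0144,0.0628,0,-0.1667],[35,0.0144,0.0628,0,-0.1667],[35,0.0144,0.0628,0,-0.1667],[35,0,0,-0.05,0],[35,0,0,-0.05,0],[35,0,0,-0.03,0],[35,0,0,0,0],[35,0,0,0,0]]]';python3 -c "
from m import *
o=look(); xy=o['eef_pos'][:2]; z=o['eef_pos'][2]
c=cams.camera('scene'); cyl(c,xy,.025,z-.05,z-.006)
c=cams.camera('top'); cyl(c,xy,.025,z-.05,z-.006)"
```

```text
clock: 41.48
eef_pos: [0.6122, 0.1102, 0.1417]
tool_rot: [[0.769, 0.64, -0.006], [0.64, -0.769, 0.0], [-0.004, -0.004, -1.0]]
wrist_force: [-0.1, -0.1, -1.0]
finger_gap: 0.0484
grasp_force: 62.5
t 41.48 tcp [0.6122 0.1102 0.1417] yang -50.2 gap 0.0484 F [-0.1 -0.1 -1. ] gf 62.5 q6 0.88
cyl 224 [0.6104 0.1077] tilt [ 0.017 -0.02 ] rms mm 0.57
cyl 58 [0.6121 0.1093] tilt [ 0.019 -0.022] rms mm 0.36000000000000004
```

```bash
python3 -m crank '[[[35,0.003,0,0,0],[35,0,0,-0.02,0],[35,0,0,-0.02,0],[35,0,0,-0.014,0],[35,0,0,0,0],[35,0,0,0,0]]]'; python3 -c "
from m import *
o=look()"
```

```text
clock: 42.08
eef_pos: [0.6149, 0.1101, 0.1163]
tool_rot: [[0.769, 0.64, -0.002], [0.64, -0.769, -0.0], [-0.002, -0.001, -1.0]]
wrist_force: [0.1, -0.5, -1.2]
finger_gap: 0.0484
grasp_force: 62.4
t 42.08 tcp [0.6149 0.1101 0.1163] yang -50.2 gap 0.0484 F [ 0.1 -0.5 -1.2] gf 62.4 q6 0.88
```

```bash
python3 -m crank '[[[35,0,0,-0.01,0],[35,0,0,-0.01,0],[35,0,0,-0.01,0],[35,0,0,0,0],[35,0,0,0,0]]]'; python3 -c "
from m import *
o=look()"
```

```text
clock: 42.5
eef_pos: [0.6152, 0.1102, 0.1018]
tool_rot: [[0.769, 0.64, -0.001], [0.64, -0.769, 0.0], [-0.001, -0.001, -1.0]]
wrist_force: [-0.7, 0.5, -1.7]
finger_gap: 0.0486
grasp_force: 62.4
t 42.5 tcp [0.6152 0.1102 0.1018] yang -50.2 gap 0.0486 F [-0.7  0.5 -1.7] gf 62.4 q6 0.88
```

```bash
python3 -m crank '[[[35,0,0,-0.012,0],[35,0,0,-0.01,0],[35,0,0,-0.006,0],[35,0,0,-0.006,0],[35,0,0,0,0],[35,0,0,0,0]]]'; python3 -c "
from m import *
o=look()"
```

```text
clock: 43.0
eef_pos: [0.6156, 0.1105, 0.0869]
tool_rot: [[0.769, 0.64, 0.0], [0.64, -0.769, 0.0], [0.0, -0.0, -1.0]]
wrist_force: [-3.8, 0.8, 8.4]
finger_gap: 0.0486
grasp_force: 63.2
t 43.0 tcp [0.6156 0.1105 0.0869] yang -50.2 gap 0.0486 F [-3.8  0.8  8.4] gf 63.2 q6 0.88
```

Contact at the expected height, so I'll release, lift and go over the dial.

```bash
python3 -m crank '[[[70,0,0,0,0],[70,0,0,0,0],[70,0,0,0,0],[70,0,0,0,0],[70,0,0,0.06,0],[70,0,0,0.06,0],[70,0,0,0.06,0],[70,0,0,0.04,0],[40,-0.0174,0.0197,0,-0.2083],[40,-0.0174,0.0197,0,-0.2083],[40,-0.0174,0.0197,0,-0.2083],[40,-0.0174,0.0197,0,-0.2083],[40,-0.0174,0.0197,0,-0.2083],[40,-0.0174,0.0197,0,-0.2083],[40,-0.0174,0.0197,0,-0.2083],[40,-0.0174,0.0197,0,-0.2083],[40,0,0,0,0],[40,0,0,0,0]]]';python3 -c "
from m import *
o=look(); show('scene'); show()"
```

```text
clock: 44.5
eef_pos: [0.5458, 0.1892, 0.1952]
tool_rot: [[0.985, -0.174, 0.0], [-0.174, -0.985, -0.0], [0.0, 0.0, -1.0]]
wrist_force: [-0.1, -0.1, 0.1]
finger_gap: 0.0398
grasp_force: 0.0
t 44.5 tcp [0.5458 0.1892 0.1952] yang -100.0 gap 0.0398 F [-0.1 -0.1  0.1] gf 0.0 q6 1.89
scene [ 0.4505 -0.3547] 0.085 39.6 [ 448.9 -356.1] (269, 105)
scene [ 0.4226 -0.2293] 0.1004 53.7 [ 419.6 -231.2] (308, 119)
scene [ 0.6289 -0.4055] 0.0855 41.0 [ 627.6 -408.3] (208, 129)
scene [0.6159 0.1105] 0.1144 50.5 [614.4 109.6] (358, 239)
scene [0.5491 0.1888] 0.0819 43.9 [547.4 189.1] (404, 245)
scene [0.6516 0.1709] 0.1064 43.8 [650.4 170.6] (369, 269)
scene [0.6358 0.2406] 0.0992 37.9 [634.3 240.3] (400, 286)
scene [0.5852 0.2876] 0.091 32.5 [584.2 287.8] (433, 284)
dial yaw -10.7 white 15
top [0.6488 0.1709] 0.1077 44.3 [649.8 171.4] (236, 173)
top [0.6374 0.2294] 0.0991 27.9 [637.6 231. ] (213, 178)
top [0.6126 0.1103] 0.1158 49.4 [613.  110.6] (259, 187)
top [ 0.6252 -0.4044] 0.0866 39.3 [ 625.1 -405.4] (466, 185)
top [0.5367 0.1908] 0.0836 27.3 [537.8 192.1] (227, 219)
top [ 0.4483 -0.3542] 0.086 38.1 [ 448.7 -354.7] (449, 256)
top [ 0.4198 -0.2289] 0.1016 50.5 [ 420.3 -229. ] (400, 268)
dial yaw -13.5 white 4
```

```bash
python3 -m crank '[[[40,0,0,-0.06,0],[40,0,0,-0.07,0],[40,0,0,-0.07,0],[40,0,0,-0.05,0],[40,0,0,-0.026,0],[40,0,0,0,0],[5,0,0,0,0],[5,0,0,0,0],[5,0,0,0,0],[5,0,0,0,0],[5,0,0,0,0],[5,0,0,0,-0.15],[5,0,0,0,-0.2],[5,0,0,0,-0.2],[5,0,0,0,-0.2],[5,0,0,0,-0.2],[5,0,0,0,-0.2],[5,0,0,0,-0.183],[5,0,0,0,0],[5,0,0,0,0]]]' && python3 -m crank '[[[40,0,0,0,0],[40,0,0,0,0],[40,0,0,0,0],[40,0,0,0,0],[40,0,0,0.06,0],[40,0,0,0.06,0],[40,0,0,0.06,0],[40,0,0,0.06,0],[40,0,0,0.02,0]]]'; python3 -c "
from m import *
look(); show('scene')"
```

```text
clock: 46.27
eef_pos: [0.5463, 0.1867, 0.0585]
tool_rot: [[0.641, -0.767, 0.001], [-0.767, -0.641, -0.004], [0.003, 0.002, -1.0]]
wrist_force: [0.4, -10.7, 2.4]
finger_gap: 0.0126
grasp_force: 61.6
clock: 47.02
eef_pos: [0.5483, 0.1901, 0.1918]
tool_rot: [[0.64, -0.768, 0.008], [-0.768, -0.64, 0.002], [0.004, -0.007, -1.0]]
wrist_force: [-0.4, 0.4, 0.4]
finger_gap: 0.0399
grasp_force: 0.0
t 47.02 tcp [0.5483 0.1901 0.1918] yang -140.2 gap 0.0399 F [-0.4  0.4  0.4] gf 0.0 q6 2.59
scene [ 0.4501 -0.3548] 0.0851 39.5 [ 448.6 -357. ] (269, 105)
scene [ 0.4228 -0.2295] 0.1004 51.9 [ 419.5 -229.3] (308, 119)
scene [ 0.6286 -0.4057] 0.0853 39.3 [ 628.1 -407.5] (208, 129)
scene [0.6157 0.1104] 0.1145 50.6 [614.  109.6] (358, 239)
scene [0.5482 0.1894] 0.0824 44.7 [548.  189.2] (404, 245)
scene [0.6515 0.1711] 0.1064 44.3 [650.  170.8] (369, 269)
scene [0.636  0.2405] 0.0991 38.2 [634.4 239.9] (400, 286)
scene [0.5849 0.2879] 0.0909 32.6 [583.8 287.5] (433, 284)
dial yaw -49.2 white 16
```

```bash
python3 -m crank '[[[40,-0.002,-0.001,-0.06,0],[40,0,0,-0.07,0],[40,0,0,-0.06,0],[40,0,0,-0.05,0],[40,0,0,-0.026,0],[40,0,0,0,0],[5,0,0,0,0],[5,0,0,0,0],[5,0,0,0,0],[5,0,0,0,0],[5,0,0,0,0],[5,0,0,0,0.133],[5,0,0,0,0.2],[5,0,0,0,0.2],[5,0,0,0,0.2],[5,0,0,0,0.2],[5,0,0,0,0.2],[5,0,0,0,0.2]]]' && python3 -m crank '[[[5,0,0,0,0.2],[5,0,0,0,0.2],[5,0,0,0,0.2],[5,0,0,0,0.2],[5,0,0,0,0.2],[5,0,0,0,0.2],[5,0,0,0,0.2],[5,0,0,0,0.2],[5,0,0,0,0.2],[5,0,0,0,0.2],[5,0,0,0,0.2],[5,0,0,0,0.2],[5,0,0,0,0.2],[5,0,0,0,0.2],[5,0,0,0,0.2],[5,0,0,0,0.2],[5,0,0,0,0.2],[5,0,0,0,0.2],[5,0,0,0,0.2],[5,0,0,0,0.2]]]' && python3 -m crank '[[[5,0,0,0,0],[40,0,0,0,0],[40,0,0,0,0],[40,0,0,0,0],[40,0,0,0,0],[40,0,0,0.06,0],[40,0,0,0.06,0],[40,0,0,0.06,0],[40,0,0,0.06,0],[40,0,0,0.02,0],[40,-0.05,0,0.04,0],[40,-0.05,0,0.04,0],[40,-0.05,0,0,0],[40,0,0,0,0]]]'; python3 -c "
from m import *
look(); show('top'); c=show('scene'); held(c,np.array([.6,.19]),lo=.3,hi=.31,save='pics/h5.png')
for d in nets.spot_point('ramekin1',c): print(d['score'],pt(c,*d['at'],z=0).round(4))"
```

```text
clock: 48.57
eef_pos: [0.5448, 0.1886, 0.0548]
tool_rot: [[0.985, -0.173, 0.0], [-0.173, -0.985, 0.0], [0.0, -0.0, -1.0]]
wrist_force: [-0.4, -0.5, -2.4]
finger_gap: 0.0133
grasp_force: 60.7
clock: 50.23
eef_pos: [0.5441, 0.1889, 0.0548]
tool_rot: [[-0.343, 0.939, -0.001], [0.939, 0.343, 0.001], [0.001, -0.001, -1.0]]
wrist_force: [-1.6, 0.5, -1.5]
finger_gap: 0.0131
grasp_force: 60.9
clock: 51.4
eef_pos: [0.4645, 0.1885, 0.2245]
tool_rot: [[-0.339, 0.941, -0.005], [0.941, 0.339, -0.0], [0.001, -0.005, -1.0]]
wrist_force: [-1.1, 0.5, -1.1]
finger_gap: 0.0403
grasp_force: 0.0
t 51.4 tcp [0.4645 0.1885 0.2245] yang 19.8 gap 0.0403 F [-1.1  0.5 -1.1] gf 0.0 q6 -0.18
top [0.6488 0.1708] 0.108 44.1 [649.6 171.3] (236, 173)
top [0.6344 0.2417] 0.0999 38.0 [635.1 242.2] (208, 179)
top [0.6128 0.1103] 0.1158 49.3 [613.3 110.5] (259, 187)
top [ 0.6253 -0.4042] 0.0856 39.8 [ 625.8 -405.7] (465, 185)
top [0.5933 0.2801] 0.0917 26.4 [590.7 282.1] (191, 195)
top [0.5457 0.1897] 0.0835 45.4 [546.8 190.2] (228, 215)
top [ 0.4482 -0.3543] 0.0858 39.2 [ 447.8 -355.1] (449, 256)
top [ 0.4198 -0.2287] 0.1019 50.2 [ 419.7 -229.6] (400, 268)
dial yaw 109.6 white 20
scene [ 0.4505 -0.3548] 0.085 38.9 [ 449.1 -355.5] (269, 105)
scene [ 0.4226 -0.2293] 0.1002 51.3 [ 421.3 -232.2] (308, 120)
scene [ 0.6285 -0.4056] 0.0855 40.2 [ 627.9 -407.2] (208, 129)
scene [0.6158 0.1105] 0.1146 49.6 [614.3 109.8] (358, 239)
scene [0.5479 0.1897] 0.0821 44.8 [547.6 189.1] (405, 245)
scene [0.6515 0.1711] 0.1064 44.1 [649.9 170.6] (369, 269)
scene [0.6357 0.2406] 0.0991 37.8 [634.5 240.3] (400, 286)
scene [0.5848 0.2878] 0.0909 32.4 [583.7 287.7] (433, 284)
dial yaw 110.0 white 18
0.91 [ 0.7203 -0.038   0.    ]
0.67 [ 0.5425 -0.2492  0.    ]
0.61 [ 0.4147 -0.0027  0.    ]
```

View pics/h5.png

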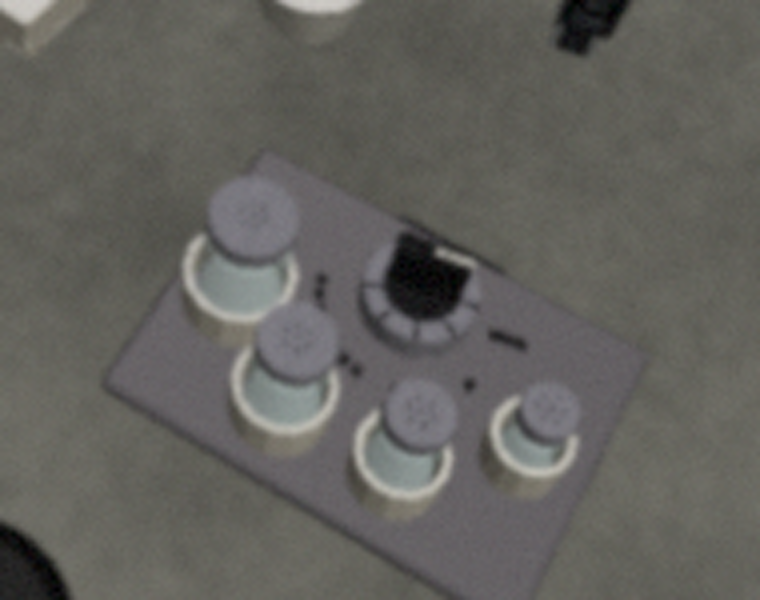

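The picture shows all four shakers seated in their pockets (caps at 550,410; 420,412; 297,340; 253,217), and the dial's white line (455,258) points at the off mark. I'm handing the job in.

```bash
python3 -m crank '[[[40,0,0,0,0],[40,0,0,0,0],[40,0,0,0,0]]]' && python3 -c "
from rig import workorder
print(workorder.sign_off())"
```

```text
clock: 51.8
eef_pos: [0.4707, 0.1884, 0.2238]
tool_rot: [[-0.338, 0.941, -0.0], [0.941, 0.338, -0.0], [0.0, -0.0, -1.0]]
wrist_force: [-0.8, 0.1, 0.4]
finger_gap: 0.0398
grasp_force: 0.0
the job is handed in; nothing more can be done
None
```

I weighed all four shakers in order from smallest to largest, left them seated in pockets 1 to 4, turned the dial back to the off mark, and handed the job in at 51.8 s; no verdict was returned.

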